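# Burnish the centre seam of a ukulele back

### The job

First swing the red hold-down arm all the way aside, clear of the ukulele back. Then take the burnisher from its fork, hold it square to the sloping plate, press its tip lightly on the lower brass mark so that the plate gives a few millimetres, and draw it slowly (under 80 mm per second) along the dark seam to the upper brass mark in one stroke, without straying off the seam, lifting off part-way or pushing the plate to its stop. Hang the burnisher upright in its fork again, leave the arm swung aside, and do not disturb the other things on the bench.

Things in the scene. Friction and masses are not known exactly. Their poses are not given: they have to be found in the camera images.
- seam_mid (a point): Middle of the dark seam on the top face of a pale ukulele back (figure-eight plate 235 mm long, 165 and 125 mm wide, 6 mm thick) on the sloping board, 105 mm above the bench. Axes: x along the seam, uphill; y across it, to the left; z square out of the top face. The seam is a flush strip 6 mm wide along the whole plate; it is no groove and will not guide the tip.
- seam_low (a point): Centre of the lower brass end mark (12 mm disc, flush in the seam), nearer the robot, on the top face, 70 mm downhill of seam_mid. Axes as seam_mid.
- seam_high (a point): Centre of the upper brass end mark (12 mm disc, flush in the seam), on the top face, 70 mm uphill of seam_mid. Axes as seam_mid.
- plate (a joint): How far the plate is pressed in, square to its face, against its sprung pads, m: 0 at rest, 0.012 at the hard stop. It moves without tilting wherever it is pressed. It starts to give at about 1 N and takes 1 N more for each mm (about 5 N at 4 mm). The seam points move with it.
- hold_arm (a joint): Angle of the red hold-down arm, rad: 0 (stop) straight across the plate, above the seam's upper part; grows as its free end swings downhill and then left, clear of the plate; 1.65 (stop) is beside the plate, pointing downhill. Starts at 0 to 0.4, across the seam. It stays where it is left; friction about 0.12 N m (1 N at the knob).
- pivot (a point): Pivot of the hold-down arm, beside the plate, 75 mm uphill and 112 mm left of seam_mid, level with the top face; the pivot axis (z) is square to the plate. The arm is a red bar 145 mm long, 18 mm wide, lying 8 to 18 mm above the plate's top face, with a steel boss on the pivot.
- knob_grip (a point): Grip point of the black round knob upright on the arm's free end, 125 mm from the pivot: 20 mm in diameter, standing square to the plate from 18 to 64 mm above its top face; this point is on its axis at 44 mm. z is the knob's axis, away from the plate. The knob is fixed to the arm and turns with it.
- burnisher: Burnisher (stylus) 160 mm long, about 0.13 kg, hanging upright in the forked stand. Origin at its tip, z towards the handle. White round tip (ball 10 mm), steel shank 12 mm in diameter to z = 90 mm, brass collar 40 mm in diameter from 90 to 96 mm, blue square handle 24 x 24 mm from 96 to 160 mm, its flats along x and y; at the start in line with the stand's axes.
- burnisher_tip (a point): The lowest point of the burnisher's tip (its origin), axes as burnisher.
- stand: Dark wooden stand, fixed, base 120 x 90 x 14 mm, with two level brass prongs, tops 125 mm above the bench. Origin on the bench under the place where the burnisher hangs; +x points to its post (20 x 50 mm, 50 mm from the origin, no higher than the prongs); the fork is open to -x. It stands left or right of the sloping board.
- fork_mid (a point): Place of the burnisher's axis: midway between the prongs, level with their tops. The gap between the prongs is 20 mm wide (along y), from 30 mm in front to 40 mm behind; each prong is 16 mm wide, 8 mm thick. The burnisher hangs with its collar on the prongs, its tip 90 mm below this point; it lifts straight up out and lowers straight in.
- easel: Sloping grey work board, 280 x 270 mm, fixed, rising away from the robot at 25 degrees and turned about the vertical by up to about 0.25 rad. Origin on the bench under seam_mid; x the uphill direction, level.
- glue: White glue bottle, 60 mm in diameter, 150 mm tall, upright; a bystander, not to be moved. Origin at the middle of its underside.
- sanding_block: Cork block 60 x 110 x 35 mm; a bystander, not to be moved. Origin at the middle of its underside.
- brush: Brush lying flat; a bystander, not to be moved. Origin at the middle of its underside.
- jar: Amber jar, 70 mm in diameter, 90 mm tall; a bystander, not to be moved. Origin at the middle of its underside.
- mallet: Hammer lying flat; a bystander, not to be moved. Origin at the middle of its underside.
- pot: Blue pot, 80 mm in diameter, 100 mm tall; a bystander, not to be moved. Origin at the middle of its underside.
- offcut: Dark wood offcut 60 x 160 x 22 mm; a bystander, not to be moved. Origin at the middle of its underside.
Mind the look-alikes: they are no part of the job. Several things have the shape of the stand; the one meant has the colours described above.

How it is judged (in metres and radians):
On the way, in this order (a step that is already met when the one before it is completed fails the run):
1. The red hold-down arm is swung aside (joint hold_arm above 1.25 rad) while the burnisher still hangs in its fork (value of joint hold_arm above 1.25 rad and distance of burnisher_tip from where it was at the start of the episode below 0.03 m), for 0.2 s.
2. The burnisher is lifted out of the fork: its tip is higher than 150 mm above the bench (height (world z) of burnisher_tip above 0.15 m), for 0.1 s.
3. The tip is on the seam at the lower end mark (within 10 mm along, 6 mm across), the plate pressed in by more than 1 mm, the burnisher within 0.2 rad of square to the plate and slower than 90 mm/s (x of burnisher_tip in the frame of seam_mid between -0.08 and -0.06 m and y of burnisher_tip in the frame of seam_mid between -0.006 and 0.006 m and z of burnisher_tip in the frame of seam_mid below 0.003 m and value of joint plate above 0.001 m and angle between the z axis of burnisher and the z axis of seam_mid, either way round below 0.2 rad and linear speed of burnisher below 0.09 m/s), for 0.1 s.
4. The tip is on the seam at the first quarter (within 10 mm along, 6 mm across), the plate pressed in by more than 1 mm, the burnisher within 0.2 rad of square to the plate and slower than 90 mm/s (x of burnisher_tip in the frame of seam_mid between -0.045 and -0.025 m and y of burnisher_tip in the frame of seam_mid between -0.006 and 0.006 m and z of burnisher_tip in the frame of seam_mid below 0.003 m and value of joint plate above 0.001 m and angle between the z axis of burnisher and the z axis of seam_mid, either way round below 0.2 rad and linear speed of burnisher below 0.09 m/s), for 0.1 s.
5. The tip is on the seam at the middle (within 10 mm along, 6 mm across), the plate pressed in by more than 1 mm, the burnisher within 0.2 rad of square to the plate and slower than 90 mm/s (x of burnisher_tip in the frame of seam_mid between -0.01 and 0.01 m and y of burnisher_tip in the frame of seam_mid between -0.006 and 0.006 m and z of burnisher_tip in the frame of seam_mid below 0.003 m and value of joint plate above 0.001 m and angle between the z axis of burnisher and the z axis of seam_mid, either way round below 0.2 rad and linear speed of burnisher below 0.09 m/s), for 0.1 s.
6. The tip is on the seam at the third quarter (within 10 mm along, 6 mm across), the plate pressed in by more than 1 mm, the burnisher within 0.2 rad of square to the plate and slower than 90 mm/s (x of burnisher_tip in the frame of seam_mid between 0.025 and 0.045 m and y of burnisher_tip in the frame of seam_mid between -0.006 and 0.006 m and z of burnisher_tip in the frame of seam_mid below 0.003 m and value of joint plate above 0.001 m and angle between the z axis of burnisher and the z axis of seam_mid, either way round below 0.2 rad and linear speed of burnisher below 0.09 m/s), for 0.1 s.
7. The tip is on the seam at the upper end mark (within 10 mm along, 6 mm across), the plate pressed in by more than 1 mm, the burnisher within 0.2 rad of square to the plate and slower than 90 mm/s (x of burnisher_tip in the frame of seam_mid between 0.06 and 0.08 m and y of burnisher_tip in the frame of seam_mid between -0.006 and 0.006 m and z of burnisher_tip in the frame of seam_mid below 0.003 m and value of joint plate above 0.001 m and angle between the z axis of burnisher and the z axis of seam_mid, either way round below 0.2 rad and linear speed of burnisher below 0.09 m/s), for 0.1 s.
At the end, for the whole second after the job is handed in: The hold-down arm is still aside (above 1.25 rad), the plate is back up (pressed in by less than 1 mm), and the burnisher hangs at rest in its fork: within 12 mm of the fork's place, collar within 4 mm of the prongs' height, within 0.1 rad of upright (value of joint hold_arm above 1.25 rad and value of joint plate below 0.001 m and horizontal distance between burnisher and fork_mid below 0.012 m and z of burnisher_tip in the frame of fork_mid between -0.094 and -0.086 m and angle between burnisher's own z axis and vertical below 0.1 rad and linear speed of burnisher below 0.02 m/s); the robot touches nothing.
It fails at once if The plate is pressed in by more than 10 mm (pressed too hard) (value of joint plate above 0.01 m).
It fails at once if The burnisher touches the plate more than 9 mm to the side of the seam's centre line (contact force between burnisher and plate above 0.5 N and (y of burnisher_tip in the frame of seam_mid above 0.009 m or y of burnisher_tip in the frame of seam_mid below -0.009 m)).
It fails at once if The burnisher moves faster than 120 mm/s while it presses the plate in by more than 1 mm (value of joint plate above 0.001 m and contact force between burnisher and plate above 0.5 N and linear speed of burnisher above 0.12 m/s).
It fails at once if The tip is lifted off the seam part-way: 4 to 15 mm above the plate, within 10 mm of the seam line and within 45 mm of its middle (x of burnisher_tip in the frame of seam_mid between -0.045 and 0.045 m and y of burnisher_tip in the frame of seam_mid between -0.01 and 0.01 m and z of burnisher_tip in the frame of seam_mid between 0.004 and 0.015 m).
It fails at once if A bystander (glue bottle, sanding block, brush, jar, hammer, pot or offcut) is moved by more than 30 mm (distance of any of glue, sanding_block, brush, jar, mallet, pot, offcut from where it was at the start of the episode above 0.03 m).
It also fails if it takes over 69 s, if anything falls off the work surface, if the arm or the gripper's body presses on something with over 40 N, if the wrist force passes 120 N, or if a joint passes its speed limit or range.

### The arm

A 6-joint arm with a two-finger parallel gripper is mounted at the origin on the work surface. World frame = base frame: x ahead of the robot, y to its left, z up, the work surface at z = 0. Lengths are in mm, angles in rad, forces in N, time in s.
With the tool pointing down it reaches from about 350 to 975 mm from the base axis. Payload 7.1 kg.
Tool frame: the origin (TCP) lies at the very end of the fingers, on their centre line; the grasp point (between the pads) lies 19 mm behind it; z points along the fingers, x is the direction in which the jaws open and shut, and the axes are right-handed (so a half turn about z gives the same grasp; the last joint's range is limited). The gripper opens to 88 mm and grips with 3 to 60 N. Pads are 20 mm wide; open, the fingers measure 115 mm over their backs; the gripper's body (75 mm by 178 mm) begins 61 mm behind the grasp point.
Start: joints at [-1.153, 0.423, 1.63, -0, 1.089, -0.019], TCP at [264.416, -566.294, 222.675] pointing down, gripper open.
Joint ranges: [-3, 3], [-0.9, 2.11], [0.09, 2.58], [-1.31, 4.45], [0.11, 2.69], [-2.54, 2.54]. Speed limits (rad/s): [2.39, 2.39, 3.01, 3.14, 3.14, 3.14].

### API

Orientations are given as a rotation vector (axis times angle).
In Python, from workcell import ctrl gives the robot as it stands. The module is installed in compiled form; this text tells all that it offers.
- The arm moves only by the tool move_arm, never from a script. Its argument "motion" is a list of rows, each a list of 2 entries, a list of its own where there are three numbers: the shift along the tool's x, y, z normalised to -1 to 1, where 1 is 150 mm, then the turn, a rotation vector about the tool's x, y, z normalised to -1 to 1, where 1 is 60 degrees. In form: [[[x, y, z], [rx, ry, rz]], ...]. A call has exactly 5 rows; each row is the pose to reach, as a shift and turn from the pose commanded when the call began, along the tool's axes at that moment; what a row does not reach only later rows make up. A row lasts 1/8 s, in which the tool goes at most 62.5 mm and 10.7 degrees, less where a joint would pass 70% of its speed; a pose out of reach is approached as far as the arm can. A call with a number of a shift or a turn outside -1 to 1 is refused whole. A call with a gripper value outside its range is refused whole. "gripper" is the opening, from 0 (shut) to 1 (fully open), set as the call begins (left out, the last holds). The fingers move at their own pace and stop on an object; the grip force is fixed at half the most. Time passes only in rows, so rows that repeat a pose let the fingers close, or fill a call up. It gives the time, the measured TCP pose, the force and the opening at its end, in the units of the state.
- ctrl.get_obs(): the state, without advancing time (a new reading comes with each control period).
- ctrl.get_image(name): name is "scene" or "top" or "wrist"; returns a dict with "pixels" (384x512x3 uint8, red, green, blue), "camera_matrix" (3x3 intrinsics, pixels), "R" (3x3) and "t" (3): a world point X has camera coordinates R X + t; the wrist camera has in their place "mount" (4x4, takes a point from camera to tool coordinates, whose origin is the TCP and whose axes are the tool frame's). Camera axes: x right, y down, z forward; pixel columns grow to the right and rows downward; lengths in mm; the calibration is good to about 2 mm. The wrist camera is an equidistant fisheye: a pixel r from the principal point sees the ray r / f radians off the axis. A picture is of the moment at which its call begins: read the wrist's pose just before it. There is no depth.
- ctrl.close_job(): hands the job in, once; it reports no verdict.
Trained networks look in the newest picture that a camera, given by its name, has taken for a name from the list of things; names that differ only in an ending like _2 or _b are one class to them, and where a whole thing is asked for, a point or a joint stands for the part that bears it (a point fixed in the world has none). Each returns a list of dicts, best first, with "p" (0 to 1); they miss things now and then, are a little off and sometimes report something else, mostly with a low value. They report only what shows in the picture. A call takes as long as a camera call. They do not tell look-alikes from the thing itself.
- ctrl.boxes_of(camera, name): "location" ([x, y, z] in mm, in world coordinates, good to about 4 mm: the middle of the surface that is visible of it).
- ctrl.regions_of(camera, name): "mask" (384x512 bool, what is visible of it).
- ctrl.pinpoint(camera, name): "location" ([x, y, z] in mm, in world coordinates, good to about 4 mm: a listed point, or the origin of a listed thing).
The state is a dict: "t": time; "qpos": joint angles; "qvel": joint speeds; "joint_torque": joint torques, N m; "ee_pos": TCP position; "orientation": TCP orientation; "ft_force": force on the tool from outside, world axes, zero at the start; "moment": the same for the moment, N m; "width": finger opening in mm.
Only numpy, scipy, OpenCV 4.12 (cv2) and the standard library are available. Lean on these libraries where they do the work, as an engineer would, in place of code of your own. Each camera call takes 0.05 s, during which the arm holds its last target.

## Working session

There is one attempt and no reset: what is moved stays moved. The work goes in short steps, Python scripts to look and compute and a tool call to move; the robot and the scene stay as the last step left them, time stands still between calls to the robot, and variables do not carry over. Pictures are saved under pics/ and viewed, and the job is handed in when it is done.

Besides the shell and the picture viewer there is one more tool, called by a JSON object that holds its "op" and its "data", one argument or row to a line. move_arm: Moves the arm, as the interface text tells. Its arguments: {"type":"object","properties":{"motion":{"type":"array","items":{"type":"array"}},"gripper":{"type":"number"}},"required":["motion"]}

```bash
mkdir -p pics; python3 - <<'E'
from workcell import ctrl
import cv2,numpy as np
print(ctrl.get_obs())
for n in ['scene','top','wrist']:
    im=ctrl.get_image(n)
    cv2.imwrite(f'pics/{n}0.png',im['pixels'][:,:,::-1])
    print(n,{k:np.round(v,3).tolist() for k,v in im.items() if k!='pixels'})
for c in ['scene','top']:
    for nm in ['seam_mid','seam_low','seam_high','pivot','knob_grip','burnisher_tip','stand','fork_mid','burnisher','easel']:
        try: print(c,nm,[(np.round(d['location'],1).tolist(),round(d['p'],2)) for d in ctrl.pinpoint(c,nm)][:4])
        except Exception as e: print(c,nm,e)
print(ctrl.get_obs()['t'])
E
```

```text
{'t': 0.0, 'qpos': array([-1.15296936e+00,  4.23834490e-01,  1.63068463e+00, -1.51821941e-05,
        1.08858053e+00, -1.89761681e-02]), 'qvel': array([-0.00025988,  0.00075028, -0.00132475,  0.00106751, -0.00094156,
        0.00226155]), 'joint_torque': array([-8.88675240e-04, -5.44623220e+01, -2.73667288e+01,  6.44154358e-02,
        2.28498486e-02, -1.37088359e-04]), 'ee_pos': array([ 264.21295047, -565.79989601,  221.90776606]), 'orientation': array([-2.64930156e+00,  1.68690145e+00,  1.98343455e-03]), 'ft_force': array([-0.39093931, -0.09665558, -0.13633408]), 'moment': array([0.03973901, 0.00027649, 0.00992498]), 'width': 88.00072118055161}
scene {'camera_matrix': [[364.789, 0.0, 253.459], [0.0, 364.789, 192.369], [0.0, 0.0, 1.0]], 'R': [[0.08, 0.997, -0.011], [0.726, -0.065, -0.685], [-0.684, 0.047, -0.728]], 't': [-36.315, -282.752, 1606.998]}
top {'camera_matrix': [[371.733, 0.0, 255.142], [0.0, 371.733, 194.132], [0.0, 0.0, 1.0]], 'R': [[0.004, -1.0, 0.01], [-0.993, -0.005, -0.119], [0.119, -0.01, -0.993]], 't': [6.805, 519.449, 1512.031]}
wrist {'camera_matrix': [[297.319,
[... 706 characters left out ...]
-400.3, 1.9], 0.49), ([560.2, -60.9, 78.9], 0.2)]
scene easel [([624.4, -59.9, -4.2], 0.56)]
top seam_mid [([621.1, -59.0, 102.3], 0.72)]
top seam_low [([619.8, -62.0, 100.0], 0.59), ([560.2, -69.1, 76.4], 0.58), ([460.5, 356.7, -3.8], 0.35)]
top seam_high [([686.2, -55.8, 132.3], 0.85), ([619.7, -58.9, 100.8], 0.46)]
top pivot [([682.7, 57.3, 136.4], 0.71)]
top knob_grip [([640.5, -67.0, 160.3], 0.75), ([365.3, -97.8, -2.1], 0.65)]
top burnisher_tip [([463.6, 358.3, -4.1], 0.68)]
top stand [([282.0, -336.7, -0.2], 0.86), ([498.0, -372.1, -0.5], 0.85)]
top fork_mid [([283.9, -336.5, 124.6], 0.84), ([497.8, -370.4, 123.7], 0.68)]
top burnisher [([494.4, -368.3, 33.5], 0.56)]
top easel []
1.15
```

```bash
python3 - <<'E'
import cv2
for n in ['scene','top']:
    im=cv2.imread(f'pics/{n}0.png'); cv2.imwrite(f'pics/{n}0b.png',cv2.resize(im,(800,600),interpolation=cv2.INTER_CUBIC))
E
```

```text
(no output)
```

View pics/scene0b.png

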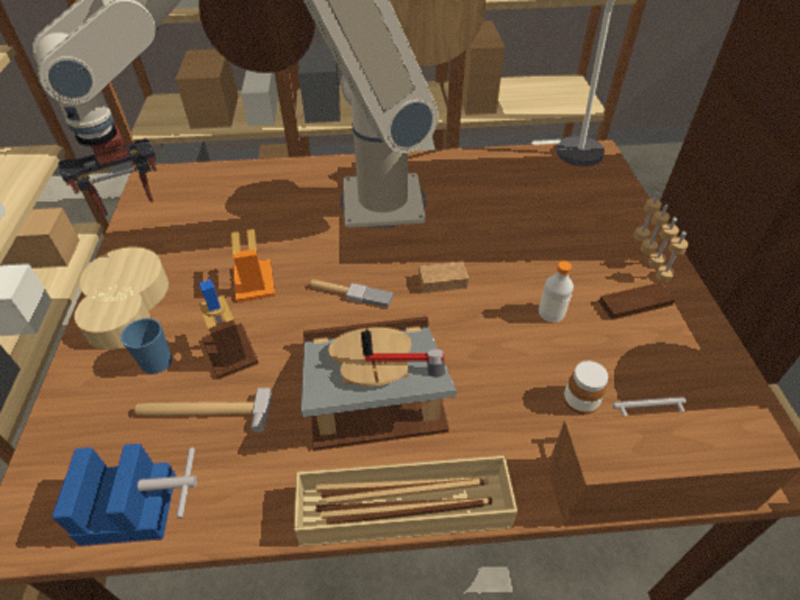

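View pics/top0b.png

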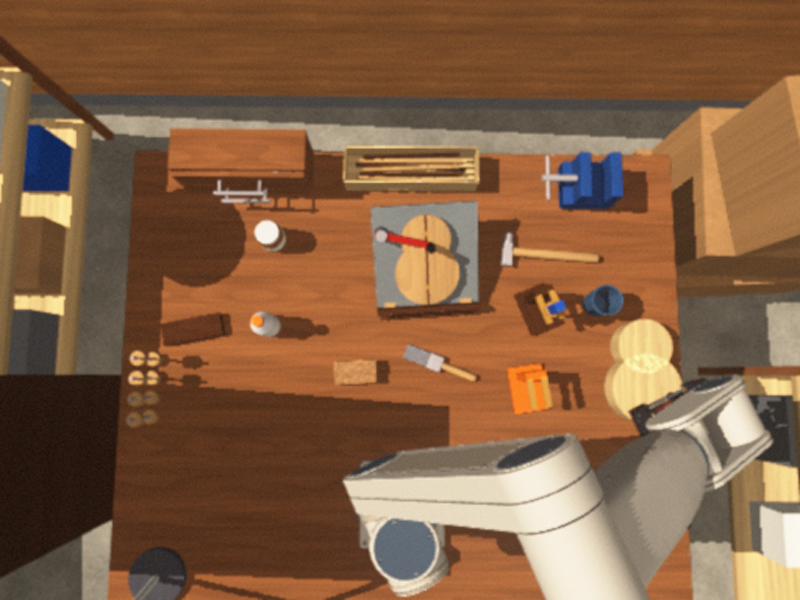

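View pics/wrist0.png

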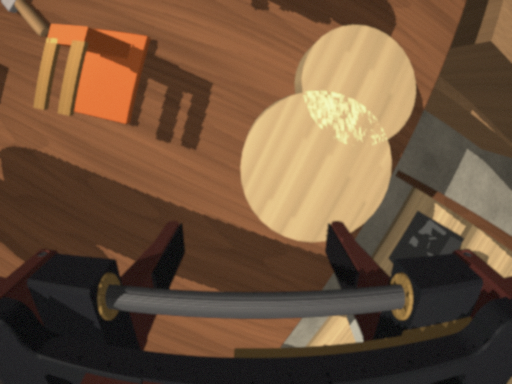

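```bash
cat > h.py <<'E'
import numpy as np, cv2, json
from scipy.spatial.transform import Rotation as Ro
from workcell import ctrl
def pose():
    o=ctrl.get_obs(); return np.array(o['ee_pos']),Ro.from_rotvec(o['orientation']).as_matrix(),o
def easel(mid,psi,sl=np.radians(25)):
    c,s=np.cos(psi),np.sin(psi)
    x=np.array([np.cos(sl)*c,np.cos(sl)*s,np.sin(sl)]); y=np.array([-s,c,0]); 
    return np.array(mid,float),np.column_stack([x,y,np.cross(x,y)])
def rel(p,R,p1,R1):
    d=R.T@(np.asarray(p1)-p)/150; r=Ro.from_matrix(R.T@R1).as_rotvec()/np.radians(60)
    return np.round(d,4).tolist(),np.round(r,4).tolist()
def snap(n,f=None,show=True):
    p,R,o=pose(); im=ctrl.get_image(n); px=np.ascontiguousarray(im['pixels'])
    if f: cv2.imwrite(f,px[:,:,::-1])
    return im,p,R
def proj(im,p,R,X):
    X=np.atleast_2d(X).astype(float); K=np.array(im['camera_matrix'])
    if 'mount' in im:
        M=np.array(im['mount']); T=(X-p)@R; C=(T-M[:3,3])@M[:3,:3]
        r=np.hypot(C[:,0],C[:,1]); th=np.arctan2(r,C[:,2]); k=K[0,0]*th/np.maximum(r,1e-9)
        return np.c_[K[0,2]+k*C[:,0],K[1,2]+k*C[:,1]]
    C=X@np.array(im['R']).T+np.array(im['t']); q=C@K.T; return q[:,:2]/q[:,2:]
def ray(im,p,R,uv):
    K=np.array(im['camera_matrix']); a=(uv[0]-K[0,2])/K[0,0]; b=(uv[1]-K[1,2])/K[1,1]
    if 'mount' in im:
        M=np.array(im['mount']); th=np.hypot(a,b); s=np.sin(th)/max(th,1e-9)
        d=np.array([a*s,b*s,np.cos(th)]); return p+R@M[:3,3],R@(M[:3,:3]@d)
    Rc=np.array(im['R']); t=np.array(im['t']); return -Rc.T@t,Rc.T@np.array([a,b,1.])
def onplane(o,d,p0,n): return o+d*(np.dot(p0-o,n)/np.dot(d,n))
E
python3 - <<'E'
from h import *
p,R,o=pose(); print(np.round(R,3))
E_=easel([620,-58.5,104.5],0.07); m,S=E_
piv=m+S@[75,112,0]; print(piv)
th=0.26
for sg in (1,-1):
    t=sg*(S@[-np.cos(th),np.sin(th),0]); z=-S[:,2]; R1=np.column_stack([t,np.cross(z,t),z])
    print(sg,np.round(R1,3))
    # angle about tool z vs nominal at this azimuth
# from start orientation rotate about world z by +1.15-0.1, then tilt
kn=piv+S@[-125*np.sin(th),-125*np.cos(th),44]; print(kn)
E
```

```text
[[ 0.423 -0.906  0.   ]
 [-0.906 -0.423 -0.   ]
 [ 0.     0.    -1.   ]]
[679.97301906  57.97994307 136.19636963]
1 [[-0.892  0.165  0.422]
 [ 0.195  0.98   0.03 ]
 [-0.408  0.109 -0.906]]
-1 [[ 0.892 -0.165  0.422]
 [-0.195 -0.98   0.03 ]
 [ 0.408 -0.109 -0.906]]
[640.81942559 -65.86060348 162.49304526]
```

```bash
cat >> h.py <<'E'
def armR(S,th,sg=-1):
    t=sg*(S@[-np.cos(th),np.sin(th),0]); z=-S[:,2]; return np.column_stack([t,np.cross(z,t),z])
E
python3 - <<'E'
from h import *
p,R,o=pose(); m,S=easel([620,-58.5,104.5],0.07)
th=.26; R1=armR(S,th); kn=m+S@[75-125*np.sin(th),112-125*np.cos(th),44]
P1=kn+S[:,2]*90-S[:,0]*20; print(P1)
rv=Ro.from_matrix(R.T@R1).as_rotvec(); A=np.array([330,-480,330.]); RA=R@Ro.from_rotvec(rv*.3).as_matrix()
B=np.array([440,-350,340.]);RB=R@Ro.from_rotvec(rv*.6).as_matrix()
C=np.array([520,-220,340.]);RC=R@Ro.from_rotvec(rv*.85).as_matrix()
for a in [(p,R,A,RA),(A,RA,B,RB),(B,RB,C,RC),(C,RC,P1,R1)]: print(rel(*a))
E
```

```text
[584.79516652 -69.78871963 235.60838086]
([-0.3364, -0.6395, -0.7154], [0.0867, 0.0965, -0.266])
([-0.1689, -1.1246, -0.0009], [0.0867, 0.0965, -0.266])
([-0.0358, -1.0108, 0.1123], [0.0723, 0.0804, -0.2217])
([-0.1904, -0.9949, 0.8048], [0.0434, 0.0482, -0.133])
```

{"op": "move_arm", "data": {
  "motion": [
    [[-0.1,-0.1,-0.4],[0.03,0.03,-0.09]],
    [[-0.33,-0.63,-0.71],[0.08,0.1,-0.26]],
    [[-0.33,-0.63,-0.71],[0.08,0.1,-0.26]],
    [[-0.33,-0.63,-0.71],[0.08,0.1,-0.26]],
    [[-0.33,-0.63,-0.71],[0.08,0.1,-0.26]]
  ],
  "gripper": 0.4
}}

```text
t: 1.78
ee_pos: [328.8, -481.7, 328.7]
orientation: [-2.836, 1.303, -0.207]
ft_force: [0.2, -0.5, -0.4]
width: 41.2
```

{"op": "move_arm", "data": {
  "motion": [
    [[-0.16,-1,0],[0.09,0.1,-0.27]],
    [[-0.16,-1,0],[0.09,0.1,-0.27]],
    [[-0.16,-1,0],[0.09,0.1,-0.27]],
    [[-0.16,-1,0],[0.09,0.1,-0.27]],
    [[-0.16,-1,0],[0.09,0.1,-0.27]]
  ]
}}

```text
t: 2.4
ee_pos: [426.2, -366.4, 335.9]
orientation: [-2.95, 0.874, -0.412]
ft_force: [0.3, -0.2, -0.2]
width: 35.2
```

{"op": "move_arm", "data": {
  "motion": [
    [[-0.04,-1,0.1],[0.07,0.08,-0.22]],
    [[-0.04,-1,0.1],[0.07,0.08,-0.22]],
    [[-0.04,-1,0.1],[0.07,0.08,-0.22]],
    [[-0.04,-1,0.1],[0.07,0.08,-0.22]],
    [[-0.04,-1,0.1],[0.07,0.08,-0.22]]
  ]
}}

```text
t: 3.02
ee_pos: [504.8, -237.9, 337.1]
orientation: [-2.993, 0.513, -0.569]
ft_force: [0.6, -0.4, -0.9]
width: 34.9
```

```bash
python3 - <<'E'
from h import *
p,R,o=pose(); m,S=easel([620,-58.5,104.5],0.07)
th=.26; R1=armR(S,th); kn=m+S@[75-125*np.sin(th),112-125*np.cos(th),44]
P1=kn+S[:,2]*90-S[:,0]*20; print(p,P1,o['t'],o['qpos'],o['width'])
print(rel(p,R,P1,R1)); snap('wrist','pics/w1.png')
E
```

```text
[ 504.83868684 -237.85670536  337.06050371] [584.79516652 -69.78871963 235.60838086] 3.025 [-0.56534425  0.05907741  1.88557493  0.24299298  0.88583003 -0.35061229] 34.93936695886974
([-0.1388, -1.1483, 0.8119], [0.0529, 0.0463, -0.1349])
```

View pics/w1.png

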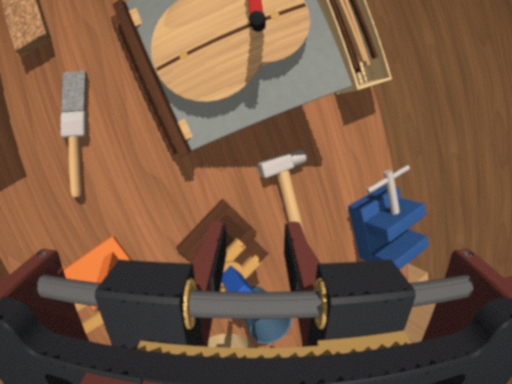

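{"op": "move_arm", "data": {
  "motion": [
    [[-0.14,-1,0.5],[0.05,0.05,-0.13]],
    [[-0.14,-1,0.5],[0.05,0.05,-0.13]],
    [[-0.14,-1,0.5],[0.05,0.05,-0.13]],
    [[-0.14,-1,0.5],[0.05,0.05,-0.13]],
    [[-0.14,-1,0.5],[0.05,0.05,-0.13]]
  ]
}}

```text
t: 3.7
ee_pos: [561.0, -90.0, 277.1]
orientation: [-2.987, 0.293, -0.662]
ft_force: [0.2, 0.2, 0.1]
width: 35.1
```

```bash
python3 - <<'E'
from h import *
snap('wrist','pics/w2.png'); p,R,o=pose();print(p,o['t'],o['width'],o['qpos'])
for nm in ['seam_mid','seam_low','seam_high','pivot','knob_grip']:
    print(nm,[(np.round(d['location'],1).tolist(),round(d['p'],2)) for d in ctrl.pinpoint('wrist',nm)][:3])
E
```

```text
[561.03287684 -90.35852022 277.4538384 ] 3.75 34.889809132587395 [-0.25169212  0.11207901  1.99507527  0.2244682   0.62469892 -0.21050533]
seam_mid [([616.8, -59.9, 103.7], 0.95), ([624.0, -59.3, 0.1], 0.24)]
seam_low [([556.2, -65.4, 77.1], 0.59)]
seam_high [([685.0, -56.6, 139.3], 0.67)]
pivot [([683.6, 57.2, 135.6], 0.84)]
knob_grip [([639.9, -65.7, 161.2], 0.75)]
```

View pics/w2.png

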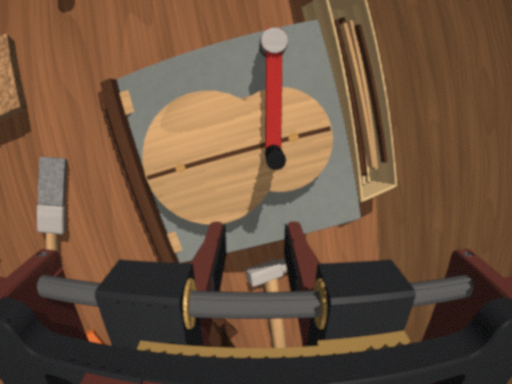

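```bash
python3 - <<'E'
import cv2
im=cv2.imread('pics/w2.png')[80:240,130:345]; cv2.imwrite('pics/w2z.png',cv2.resize(im,None,fx=3.7,fy=3.7,interpolation=cv2.INTER_CUBIC))
E
```

```text
(no output)
```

View pics/w2z.png

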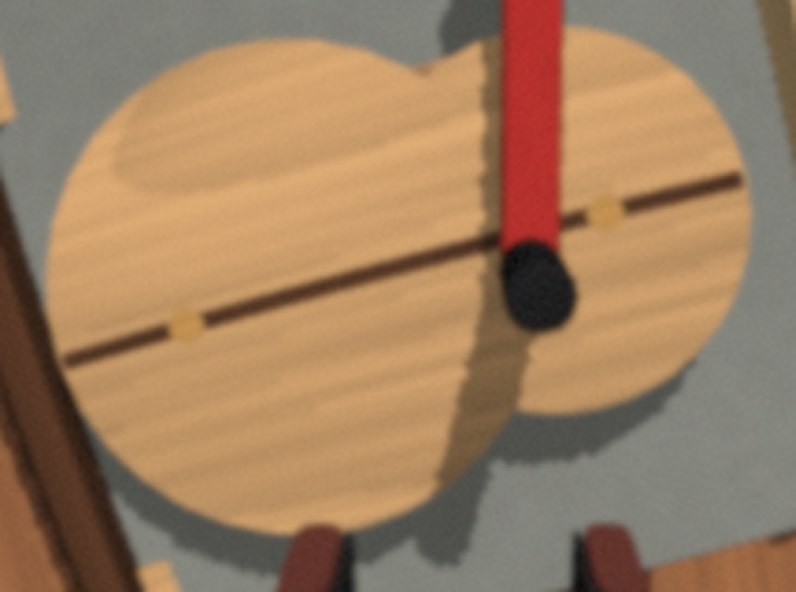

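```bash
python3 - <<'E'
from h import *
im,p,R=snap('wrist')
def at(uv,z):
    o,d=ray(im,p,R,uv); return o+d*((z-o[2])/d[2])
lo=at((180.2,167.7),75.4); hi=at((293.4,137.2),134.6)
print(p,lo,hi,np.linalg.norm(hi-lo),np.arctan2(*(hi-lo)[[1,0]]),(lo+hi)/2)
psi=np.arctan2(*(hi-lo)[[1,0]]); m,S=easel((lo+hi)/2,psi)
kt=at((276.6,158.8),178); 
o,d=ray(im,p,R,(276.6,158.8)); q=onplane(o,d,m+S[:,2]*64,S[:,2]); loc=S.T@(q-m); v=loc[:2]-[75,112]; print('knob',loc,np.hypot(*v),np.arctan2(-v[0],-v[1]))
o,d=ray(im,p,R,(274,41)); print('pivot',S.T@(onplane(o,d,m+S[:,2]*25,S[:,2])-m))
# check with top/scene
for c in ['scene','top']:
    g=cv2.imread(f'pics/{c}0.png'); im2,_,_=snap(c); print(c,proj(im2,p,R,[lo,hi]))
    g=im2['pixels'][:,:,::-1]
    u=proj(im2,p,R,m)[0].astype(int); cr=g[u[1]-50:u[1]+50,u[0]-65:u[0]+65]; cv2.imwrite(f'pics/{c}2.png',cv2.resize(cr,None,fx=5,fy=5,interpolation=cv2.INTER_CUBIC)); print(u)
E
```

```text
[560.88275284 -89.8447545  277.38215242] [558.36305687 -63.66898099  75.4       ] [685.31241478 -55.43741075 134.6       ] 140.31585164535926 0.06475072506007504 [621.83773582 -59.55319587 105.        ]
knob [42.99250997 -6.99831566 64.        ] 123.22775072037136 0.2627555916140775
pivot [ 73.70415199 110.41076088  25.        ]
scene [[235.91393582 215.76806615]
 [239.93535556 236.61811527]]
[237 225]
top [[273.33270864 183.36490809]
 [272.07237542 149.15468324]]
[272 166]
```

View pics/scene2.png

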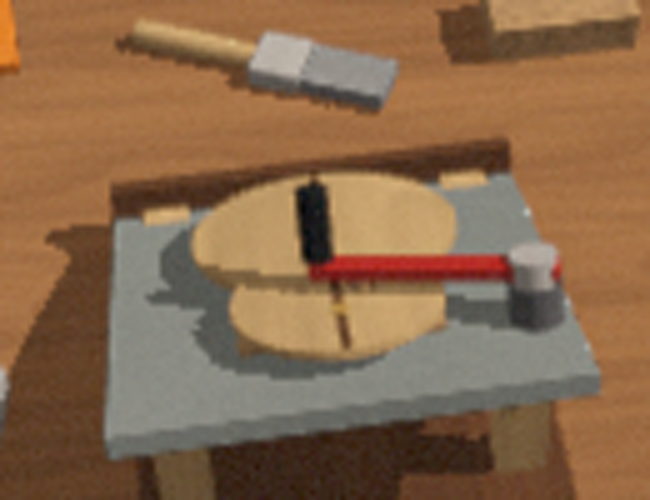

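```bash
cat >> h.py <<'E'
M,S=easel([621.8,-59.6,105.0],0.065)
def kpt(th,z=27): return M+S@[75-125*np.sin(th),112-125*np.cos(th),z]
E
python3 - <<'E'
from h import *
p,R,o=pose(); th=.263; R1=armR(S,th)
print(rel(p,R,kpt(th,85),R1),rel(kpt(th,85),R1,kpt(th),R1), o['t'])
E
```

```text
([0.1398, -0.1553, 0.6506], [0.0009, -0.0038, 0.0029]) ([-0.0, 0.0, 0.3867], [0.0, 0.0, 0.0]) 4.15
```

{"op": "move_arm", "data": {
  "motion": [
    [[0.14,-0.155,0.3],[0,0,0]],
    [[0.14,-0.155,0.55],[0,0,0]],
    [[0.14,-0.155,0.65],[0,0,0]],
    [[0.14,-0.155,0.65],[0,0,0]],
    [[0.14,-0.155,0.65],[0,0,0]]
  ]
}}

```text
t: 4.78
ee_pos: [625.0, -68.0, 201.0]
orientation: [-2.986, 0.292, -0.664]
ft_force: [0.3, -0.1, -0.1]
width: 35.1
```

```bash
python3 - <<'E'
from h import *
p,R,o=pose(); th=.263; R1=armR(S,th)
snap('wrist','pics/w3.png'); print(rel(p,R,kpt(th,85),R1),rel(p,R,kpt(th),R1))
E
```

```text
([-0.0027, 0.0018, 0.0058], [0.0007, -0.0046, 0.0032]) ([-0.0046, 0.0015, 0.3924], [0.0007, -0.0046, 0.0032])
```

View pics/w3.png

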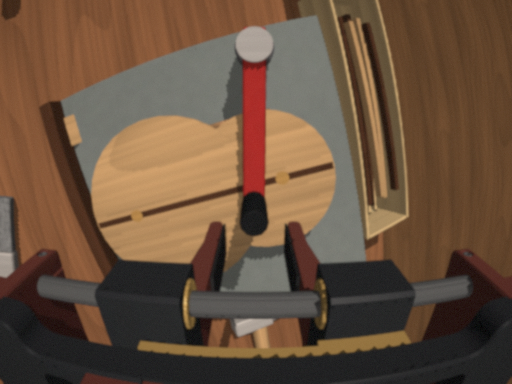

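{"op": "move_arm", "data": {
  "motion": [
    [[0,0,0.1],[0,0,0]],
    [[0,0,0.2],[0,0,0]],
    [[0,0,0.3],[0,0,0]],
    [[0,0,0.39],[0,0,0]],
    [[0,0,0.39],[0,0,0]]
  ]
}}

```text
t: 5.45
ee_pos: [649.4, -65.9, 145.2]
orientation: [-2.987, 0.292, -0.658]
ft_force: [-0.5, 0.6, -0.5]
width: 35.4
```

```bash
python3 - <<'E'
from h import *
p,R,o=pose(); snap('wrist','pics/w4.png')
Rc=armR(S,.263)
for th in (.4,.55,.7,.85,1.0,1.15,1.3,1.45,1.55): print(th,rel(p,R,kpt(th),armR(S,th)))
E
```

```text
0.4 ([-0.107, -0.006, -0.0141], [0.0006, -0.0011, 0.1341])
0.55 ([-0.229, -0.0327, -0.0143], [0.0005, -0.0012, 0.2774])
0.7 ([-0.3456, -0.0773, -0.0144], [0.0004, -0.0012, 0.4206])
0.85 ([-0.4543, -0.1389, -0.0146], [0.0003, -0.0013, 0.5639])
1.0 ([-0.5525, -0.216, -0.0148], [0.0002, -0.0013, 0.7071])
1.15 ([-0.6381, -0.3069, -0.0149], [0.0001, -0.0013, 0.8503])
1.3 ([-0.7092, -0.4096, -0.0151], [0.0, -0.0013, 0.9936])
1.45 ([-0.7641, -0.5217, -0.0152], [-0.0001, -0.0014, 1.1368])
1.55 ([-0.7911, -0.6005, -0.0153], [-0.0001, -0.0014, 1.2323])
```

View pics/w4.png

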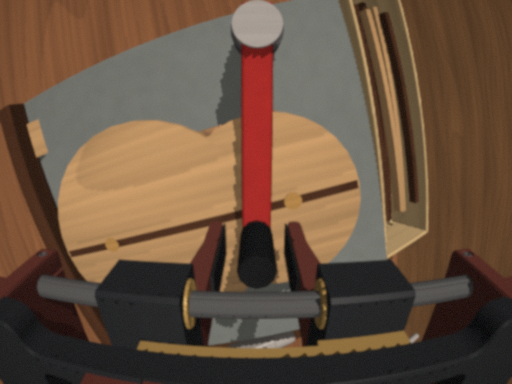

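{"op": "move_arm", "data": {
  "motion": [
    [[-0.107,-0.006,-0.014],[0,0,0.134]],
    [[-0.229,-0.033,-0.014],[0,0,0.277]],
    [[-0.346,-0.077,-0.014],[0,0,0.421]],
    [[-0.454,-0.139,-0.014],[0,0,0.564]],
    [[-0.5525,-0.216,-0.014],[0,0,0.707]]
  ]
}}

```text
t: 6.12
ee_pos: [580.8, -18.0, 118.9]
orientation: [-2.555, 1.299, -0.555]
ft_force: [1.1, -0.2, -0.2]
width: 35.1
```

```bash
python3 - <<'E'
from h import *
p,R,o=pose(); snap('wrist','pics/w5.png'); print(o['ft_force'],o['qpos'])
for th in (1.0,1.15,1.3,1.45,1.55,1.6): print(th,rel(p,R,kpt(th),armR(S,th)))
E
```

```text
[ 1.11411023 -0.19242667 -0.1672763 ] [-0.08410505  0.39679229  2.09480884  0.28332235  0.2211904   0.59347233]
1.0 ([-0.0066, 0.0071, 0.0113], [-0.0029, -0.0043, -0.005])
1.15 ([-0.1311, -0.0016, 0.0107], [-0.0033, -0.0041, 0.1382])
1.3 ([-0.253, -0.0288, 0.0103], [-0.0036, -0.0038, 0.2815])
1.45 ([-0.3695, -0.0739, 0.0099], [-0.0039, -0.0036, 0.4247])
1.55 ([-0.4428, -0.1135, 0.0097], [-0.004, -0.0034, 0.5202])
1.6 ([-0.4778, -0.1359, 0.0096], [-0.0041, -0.0033, 0.568])
```

View pics/w5.png

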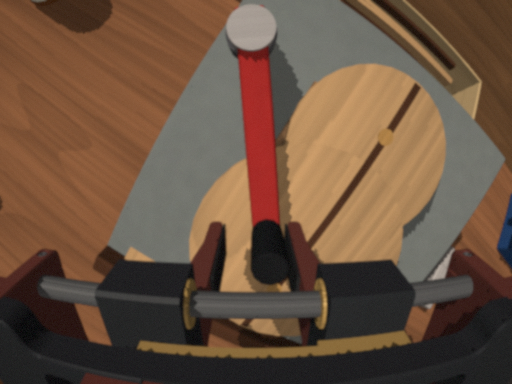

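```bash
cat > fk.py <<'E'
import numpy as np
from scipy.spatial.transform import Rotation as Ro
from scipy.optimize import least_squares
def Rz(a): return Ro.from_euler('z',a).as_matrix()
def Ry(a): return Ro.from_euler('y',a).as_matrix()
def fk(q,P):
    a,h,l1,a3,l2,L6=P
    R=Rz(q[0]); p=R@np.array([a,0,h])
    R=R@Ry(q[1]); p=p+R@np.array([0,0,l1])
    R=R@Ry(q[2]); p=p+R@np.array([a3,0,l2])
    R=R@Rz(s4*q[3])@Ry(q[4]); p=p+R@np.array([0,0,L6])
    R=R@Rz(s6*q[5]+o6); return p,R
s4,s6,o6=1,1,np.pi
E
python3 - <<'E'
from h import *; import fk
p,R,o=pose()
D=[([-1.15296936,.42383449,1.63068463,0,1.08858053,-.01897617],[264.213,-565.8,221.908],[-2.64930156,1.68690145,.00198]),
([-.56534425,.05907741,1.88557493,.24299298,.88583003,-.35061229],[504.83868684,-237.85670536,337.06050371],[-2.993,.513,-.569]),
([-.25169212,.11207901,1.99507527,.2244682,.62469892,-.21050533],[561.03,-90.35,277.45],[-2.987,.293,-.662]),
(o['qpos'].tolist(),p.tolist(),o['orientation'].tolist())]
for s4 in (1,-1):
  for s6 in (1,-1):
    for o6 in (0,np.pi):
      fk.s4,fk.s6,fk.o6=s4,s6,o6
      e=[np.linalg.norm(Ro.from_matrix(fk.fk(q,[0]*6)[1].T@Ro.from_rotvec(r).as_matrix()).as_rotvec()) for q,_,r in D]
      print(s4,s6,o6,np.round(e,3))
      if max(e)<.05:
        f=lambda P: np.concatenate([np.concatenate([fk.fk(q,P)[0]-x for q,x,_ in D]),.02*(np.array(P)-[0,400,450,0,450,250])])
        s=least_squares(f,[0,400,450,0,450,250]); print(np.round(s.x,1).tolist(),np.abs(s.fun[:12]).max())
        print(s4,s6,o6)
E
```

```text
1 1 0 [3.142 3.141 3.141 3.142]
1 1 3.141592653589793 [0.    0.    0.001 0.   ]Traceback (most recent call last):
  File "<stdin>", line 15, in <module>
NameError: name 'least_squares' is not defined
```

```bash
cat >> fk.py <<'E'
LO=np.array([-3,-.9,.09,-1.31,.11,-2.54]);HI=np.array([3,2.11,2.58,4.45,2.69,2.54])
def ik(p,R,P,q0):
    def f(q):
        pp,RR=fk(q,P); return np.r_[(pp-p)/100,Ro.from_matrix(RR.T@R).as_rotvec()]
    s=least_squares(f,np.clip(q0,LO+.001,HI-.001),bounds=(LO,HI)); return s.x,np.linalg.norm(s.fun)
E
python3 - <<'E'
from h import *; from fk import *
p,R,o=pose()
D=[([-1.15296936,.42383449,1.63068463,0,1.08858053,-.01897617],[264.213,-565.8,221.908]),
([-.56534425,.05907741,1.88557493,.24299298,.88583003,-.35061229],[504.83868684,-237.85670536,337.06050371]),
([-.25169212,.11207901,1.99507527,.2244682,.62469892,-.21050533],[561.03,-90.35,277.45]),
(o['qpos'].tolist(),p.tolist())]
f=lambda P: np.concatenate([np.concatenate([fk(q,P)[0]-x for q,x in D]),.002*(np.array(P)-[0,400,450,0,450,250])])
s=least_squares(f,[0,400,450,0,450,250]); P=s.x; print(np.round(P,1).tolist(),np.abs(s.fun[:12]).max())
open('P.txt','w').write(repr(P.tolist()))
q=o['qpos']
for dt in (0,.3):
  q=o['qpos']
  for i,th in enumerate((1.1,1.2,1.3,1.4,1.5,1.6)):
    R1=armR(S,th)
    k=dt*(i+1)/6
    # rotate about tool x so that z more vertical
    c=[R1@Ro.from_rotvec([sg*k,0,0]).as_matrix() for sg in(1,-1)]; R1=min(c,key=lambda r:r[2,2])
    grip=kpt(th,46); tcp=grip+R1[:,2]*19
    q,e=ik(tcp,R1,P,q); print(th,np.round(q,2),round(e,4),rel(p,R,tcp,R1))
E
```

```text
[-33.9, 356.1, 622.8, 115.8, 513.6, 367.4] 11.635290814568549
1.1 [-0.04  0.4   2.11  0.22  0.2   0.78] 0.0 ([-0.0734, -0.0038, 0.0104], [-0.0012, -0.0018, 0.085])
1.2 [-0.02  0.4   2.12  0.18  0.19  0.95] 0.0 ([-0.1559, -0.0153, 0.0102], [-0.0013, -0.0017, 0.1805])
1.3 [0.01 0.4  2.13 0.12 0.18 1.13] 0.0 ([-0.2368, -0.0351, 0.0101], [-0.0014, -0.0017, 0.276])
1.4 [0.04 0.4  2.13 0.06 0.17 1.33] 0.0 ([-0.3154, -0.0628, 0.01], [-0.0015, -0.0016, 0.3715])
1.5 [ 0.07  0.4   2.14 -0.02  0.17  1.53] 0.0 ([-0.3908, -0.0982, 0.0099], [-0.0015, -0.0015, 0.467])
1.6 [ 0.1   0.4   2.14 -0.1   0.17  1.73] 0.0 ([-0.4623, -0.1409, 0.0098], [-0.0016, -0.0014, 0.5625])
1.1 [-0.02  0.4   2.08  0.04  0.27  0.99] 0.0 ([-0.074, 0.0025, 0.0102], [-0.0489, -0.0039, 0.0849])
1.2 [ 0.02  0.4   2.06 -0.06  0.34  1.22] 0.0 ([-0.1583, -0.0029, 0.0096], [-0.0965, -0.0107, 0.1803])
1.3 [ 0.05  0.41  2.03 -0.09  0.41  1.37] 0.0 ([-0.2422, -0.0169, 0.0086], [-0.1436, -0.0223, 0.2753])
1.4 [ 0.07  0.42  2.   -0.08  0.49  1.48] 0.0 ([-0.3249, -0.0395, 0.0074], [-0.19, -0.0387, 0.3701])
1.5 [ 0.08  0.43  1.97 -0.04  0.56  1.55] 0.0 ([-0.4055, -0.0705, 0.0059], [-0.2355, -0.0599, 0.4643])
1.6 [0.09 0.44 1.93 0.01 0.63 1.62] 0.0 ([-0.4831, -0.1098, 0.0041], [-0.2798, -0.0858, 0.558])
```

{"op": "move_arm", "data": {
  "motion": [
    [[-0.074,0.002,0.01],[-0.049,-0.004,0.085]],
    [[-0.158,-0.003,0.01],[-0.096,-0.011,0.18]],
    [[-0.242,-0.017,0.009],[-0.144,-0.022,0.275]],
    [[-0.325,-0.04,0.007],[-0.19,-0.039,0.37]],
    [[-0.405,-0.07,0.006],[-0.235,-0.06,0.464]]
  ]
}}

```text
t: 6.8
ee_pos: [556.0, 37.6, 107.7]
orientation: [-2.279, 1.975, -0.224]
ft_force: [0.9, -1.4, -0.5]
width: 35.2
```

```bash
python3 - <<'E'
from h import *
p,R,o=pose(); snap('wrist','pics/w6.png'); print(o['ft_force'],o['qpos'],p)
for th in (1.5,1.55,1.6,1.65):
    R1=armR(S,th)@Ro.from_rotvec([-.25,0,0]).as_matrix(); print(th,rel(p,R,kpt(th,46)+R1[:,2]*19,R1))
E
```

```text
[ 0.90520608 -1.43960883 -0.53505738] [ 0.05658431  0.42781993  1.98343798 -0.03623447  0.54245993  1.51415355] [556.0492928   37.61619824 107.69530354]
1.5 ([-0.0112, 0.0107, 0.0021], [-0.0008, -0.0027, 0.0103])
1.55 ([-0.0544, 0.0092, 0.0017], [-0.0008, -0.0145, 0.0566])
1.6 ([-0.0975, 0.0056, 0.0008], [-0.0008, -0.0263, 0.1028])
1.65 ([-0.1403, -0.0001, -0.0006], [-0.0008, -0.0381, 0.1491])
```

View pics/w6.png

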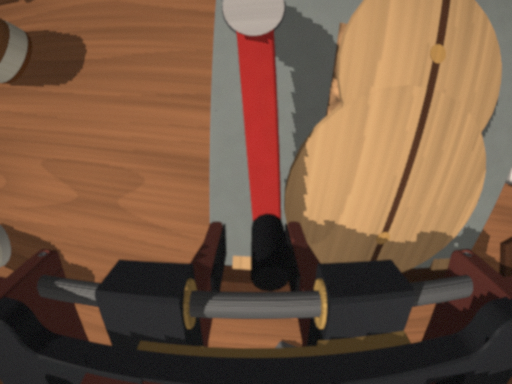

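{"op": "move_arm", "data": {
  "motion": [
    [[-0.055,0.009,0],[0,-0.015,0.057]],
    [[-0.1,0.006,0],[0,-0.026,0.103]],
    [[-0.135,0,0],[0,-0.038,0.149]],
    [[-0.135,0,0],[0,-0.038,0.149]],
    [[-0.115,0.003,0],[0,-0.032,0.125]]
  ]
}}

```text
t: 7.48
ee_pos: [552.8, 54.2, 106.3]
orientation: [-2.131, 2.095, -0.174]
ft_force: [-0.1, 0.4, 0.3]
width: 35.0
```

{"op": "move_arm", "data": {
  "motion": [
    [[0,0,-0.2],[0,0,0]],
    [[0,0,-0.5],[0,0,0]],
    [[0,0,-0.9],[0,0,0]],
    [[0,0,-1],[0,0,0]],
    [[0,0,-1],[0,0,0]]
  ]
}}

```text
t: 8.1
ee_pos: [525.3, 50.5, 254.5]
orientation: [-2.128, 2.095, -0.176]
ft_force: [1.1, -0.4, 0.3]
width: 35.4
```

```bash
python3 - <<'E'
from h import *
im,p,R=snap('wrist','pics/w7.png'); o=ctrl.get_obs(); print(o['qpos'],p,R)
print(proj(im,p,R,[M+S@[-70,0,0],M+S@[70,0,0],M]+[kpt(t,64) for t in (1.4,1.5,1.6)]))
snap('top','pics/t7.png'); snap('scene','pics/s7.png')
E
```

```text
[0.0659245  0.15896737 1.93972209 0.0165749  0.8551706  1.61156978] [525.27561395  50.47138745 254.45039809] [[ 0.01780623 -0.98201136  0.1879804 ]
 [-0.99960036 -0.01335594  0.02491447]
 [-0.02195564 -0.18834891 -0.98185673]]
[[351.47317784 173.18205408]
 [360.10507917  56.7984245 ]
 [356.75730379 118.39949106]
 [282.25901704 187.50607484]
 [269.51647787 189.40604678]
 [256.66401692 190.20461968]]
```

View pics/w7.png

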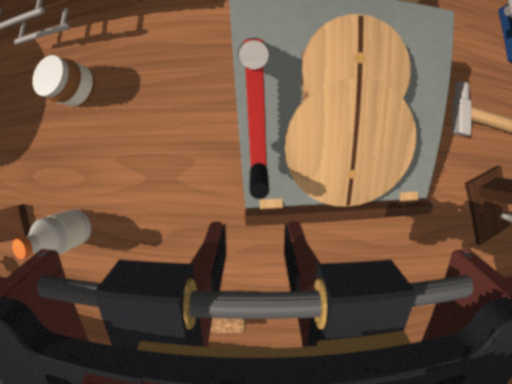

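View pics/t7.png

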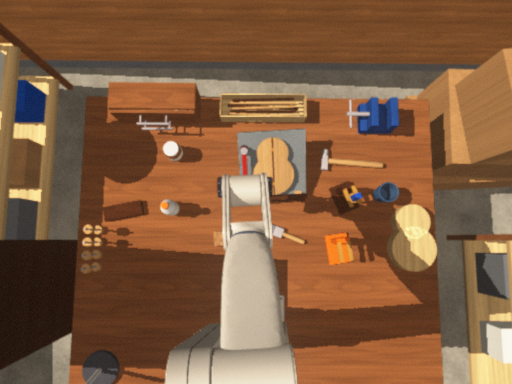

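```bash
cat >> h.py <<'E'
def downR(a):
    x=np.array([np.cos(a),np.sin(a),0]); z=np.array([0,0,-1.]); return np.column_stack([x,np.cross(z,x),z])
E
python3 - <<'E'
from h import *
p,R,o=pose(); R1=downR(-.64); P1=np.array([496,-370,300.])
rv=Ro.from_matrix(R.T@R1).as_rotvec(); print(rv,o['t'])
prev=(p,R)
for f in (.35,.7,1.0):
    q=(p+(P1-p)*f,R@Ro.from_rotvec(rv*f).as_matrix()); print(rel(*prev,*q)); prev=q
E
```

```text
[-0.18130097 -0.06386819 -0.91288498] 8.25
([0.9771, 0.0565, -0.1467], [-0.0606, -0.0213, -0.3051])
([0.905, 0.3695, -0.1543], [-0.0606, -0.0213, -0.3051])
([0.6329, 0.5519, -0.1203], [-0.0519, -0.0183, -0.2615])
```

{"op": "move_arm", "data": {
  "motion": [
    [[0.3,0.02,-0.1],[-0.02,-0.01,-0.1]],
    [[0.7,0.04,-0.14],[-0.04,-0.02,-0.2]],
    [[0.98,0.056,-0.147],[-0.06,-0.02,-0.3]],
    [[0.98,0.056,-0.147],[-0.06,-0.02,-0.305]],
    [[0.98,0.056,-0.147],[-0.06,-0.02,-0.305]]
  ]
}}

```text
t: 8.88
ee_pos: [514.6, -96.6, 269.0]
orientation: [-2.478, 1.762, -0.116]
ft_force: [0.2, 0.5, -0.6]
width: 35.4
```

{"op": "move_arm", "data": {
  "motion": [
    [[0.3,0.12,-0.05],[-0.02,-0.01,-0.1]],
    [[0.6,0.25,-0.1],[-0.04,-0.02,-0.2]],
    [[0.905,0.37,-0.154],[-0.06,-0.02,-0.305]],
    [[0.905,0.37,-0.154],[-0.06,-0.02,-0.305]],
    [[0.905,0.37,-0.154],[-0.06,-0.02,-0.305]]
  ]
}}

```text
t: 9.5
ee_pos: [505.0, -242.6, 286.6]
orientation: [-2.776, 1.367, -0.06]
ft_force: [0.7, 0.3, 0.3]
width: 35.1
```

```bash
python3 - <<'E'
from h import *
im,p,R=snap('wrist','pics/w8.png'); o=ctrl.get_obs(); print(o['qpos'].tolist(),p.tolist(),o['orientation'].tolist())
print(rel(p,R,[496,-370,300],downR(-.64)))
E
```

```text
[-0.4953724892907993, 0.23960862500560412, 1.7394059362940923, 0.05343893569894054, 1.1257574428696726, 0.3968040117009577] [504.9975980426714, -242.60525505730402, 286.60156496206827] [-2.7764922357836745, 1.3657644244134144, -0.060608628945298636]
([0.6381, 0.5593, -0.1135], [-0.0544, -0.0214, -0.2627])
```

View pics/w8.png

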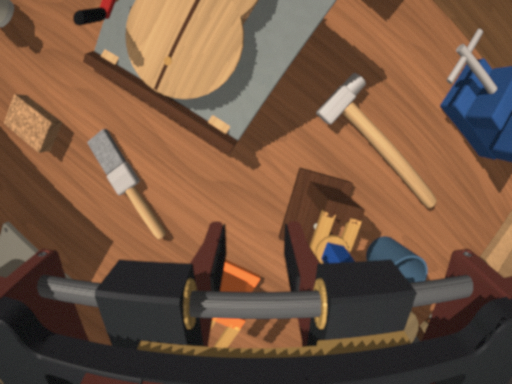

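```bash
python3 - <<'E'
from h import *
im,p,R=snap('wrist'); 
g=im['pixels'][150:300,270:400][:,:,::-1]; cv2.imwrite('pics/w8z.png',cv2.resize(g,None,fx=4,fy=4,interpolation=cv2.INTER_CUBIC))
def at(uv,z):
    o,d=ray(im,p,R,uv); return np.round(o+d*((z-o[2])/d[2]),1)
print(at((301,170),14),at((353,183),14),at((325,243),131),at((337,253),195))
E
```

```text
[ 546.3 -303.6   14. ] [ 582.2 -383.1   14. ] [ 499.6 -356.1  131. ] [ 510.4 -342.3  195. ]
```

View pics/w8z.png

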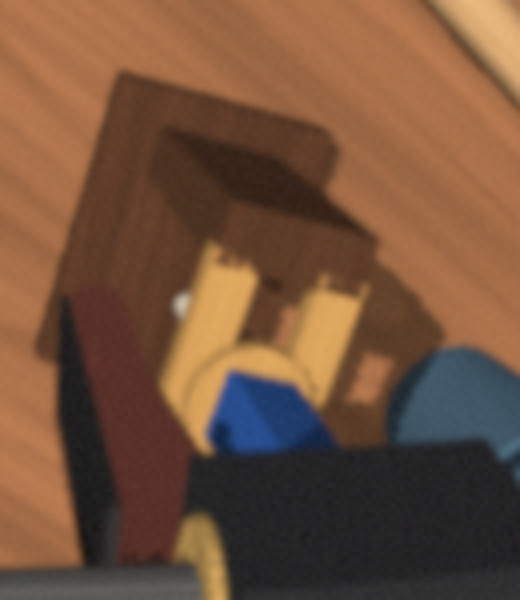

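```bash
python3 - <<'E'
from h import *
p,R,o=pose(); R1=downR(-1.147)
print(rel(p,R,[496,-370,270],R1),rel(p,R,[500,-310,285],R@Ro.from_rotvec(Ro.from_matrix(R.T@R1).as_rotvec()*.5).as_matrix()))
E
```

```text
([0.6355, 0.5735, 0.0882], [-0.058, -0.0075, 0.2227]) ([0.3365, 0.3025, -0.0003], [-0.029, -0.0038, 0.1113])
```

{"op": "move_arm", "data": {
  "motion": [
    [[0.2,0.2,-0.05],[-0.02,0,0.05]],
    [[0.42,0.38,-0.02],[-0.035,0,0.13]],
    [[0.6355,0.5735,0.05],[-0.058,-0.0075,0.2227]],
    [[0.6355,0.5735,0.088],[-0.058,-0.0075,0.2227]],
    [[0.6355,0.5735,0.088],[-0.058,-0.0075,0.2227]]
  ],
  "gripper": 0.8
}}

```text
t: 10.22
ee_pos: [495.8, -370.1, 269.8]
orientation: [-2.639, 1.704, 0.001]
ft_force: [-0.4, 0.5, 0.3]
width: 70.2
```

```bash
python3 - <<'E'
from h import *
im,p,R=snap('wrist','pics/w9.png'); o=ctrl.get_obs(); print(o['qpos'].tolist(),p.tolist(),o['orientation'].tolist(),o['t'])
B=np.array([496,-370,0]); 
print(np.round(proj(im,p,R,[B+[0,0,195],B+[0,0,131]]),1))
E
```

```text
[-0.66035920460105, 0.365153342630049, 1.6010374961122409, 0.00035085438900327073, 1.1751962921145354, 0.48557179033990583] [495.8279378156947, -370.1052936412829, 269.8379702666222] [-2.639499803225087, 1.7031533446342373, -0.0003659566815929162] 10.275
[[254.8 198. ]
 [254.8 178.8]]
```

View pics/w9.png

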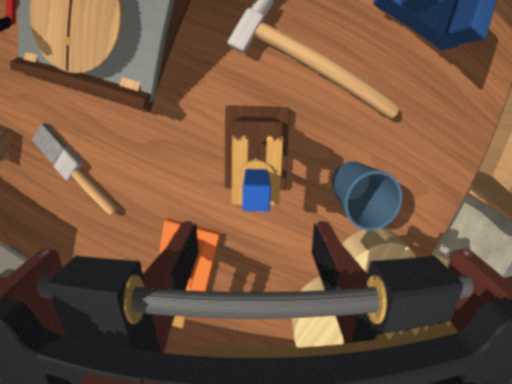

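```bash
python3 - <<'E'
import cv2
im=cv2.imread('pics/w9.png')[95:225,210:310]; cv2.imwrite('pics/w9z.png',cv2.resize(im,None,fx=4.6,fy=4.6,interpolation=cv2.INTER_CUBIC))
E
```

```text
(no output)
```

View pics/w9z.png

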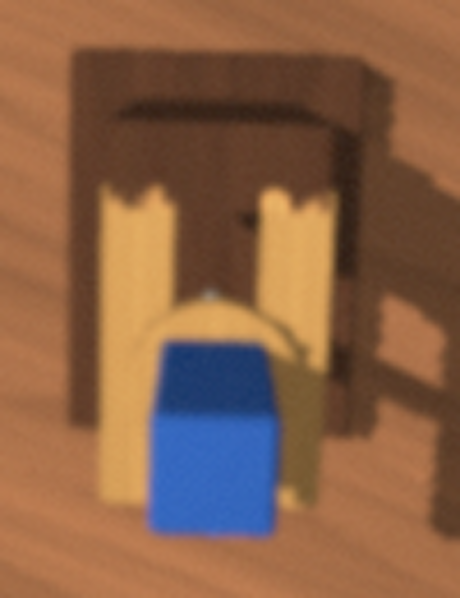

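```bash
python3 - <<'E'
from h import *
im,p,R=snap('wrist')
def at(u,v,z):
    o,d=ray(im,p,R,(210+u/4.6-.4,95+v/4.6-.4)); return np.round(o+d*((z-o[2])/d[2]),1)
a=.424; X=np.array([np.cos(a),np.sin(a),0]);Y=np.array([-np.sin(a),np.cos(a),0])
def st(q): d=q-np.array([496,-370,0]); return np.round([d@X,d@Y],1)
for nm,u,v,z in [('htop',214,473,195),('h1',150,415,195),('h2',279,415,195),('h3',277,533,195),('h4',150,530,195),('Lin_t',176,205,125),('Rin_t',258,195,125),('Lout_t',100,190,125),('Rout_t',335,200,125),('Lout_b',100,500,125),('Rbot',318,505,125),('bTL',72,48,14),('bTR',366,62,14),('bBL',70,425,14),('bBR',372,436,14),('collarback',215,297,131)]:
    q=at(u,v,z); print(nm,q,st(q))
E
```

```text
htop [ 497.  -370.9  195. ] [ 0.5 -1.2]
h1 [ 502.3 -355.8  195. ] [11.6 10.4]
h2 [ 511.9 -377.1  195. ] [ 11.6 -13. ]
h3 [ 491.2 -386.5  195. ] [-11.2 -13.1]
h4 [ 482.  -364.7  195. ] [-10.6  10.6]
Lin_t [ 530.5 -346.6  125. ] [41.1  7.1]
Rin_t [ 540.3 -362.5  125. ] [ 43.5 -11.4]
Lout_t [ 526.7 -329.5  125. ] [44.6 24.3]
Rout_t [ 546.5 -378.8  125. ] [ 42.4 -28.8]
Lout_b [ 458.8 -358.7  125. ] [-29.3  25.6]
Rbot [ 479.1 -406.7  125. ] [-30.5 -26.5]
bTL [ 548.6 -301.1   14. ] [76.3 41.2]
bTR [ 581.6 -384.1   14. ] [ 72.2 -48.1]
bBL [ 438.9 -347.6   14. ] [-42.8  43.9]
bBR [ 475.5 -437.3   14. ] [-46.4 -52.9]
collarback [ 515.9 -362.9  131. ] [21.1 -1.7]
```

{"op": "move_arm", "data": {
  "motion": [
    [[0.0085,-0.004,0.25],[0,0,0]],
    [[0.0085,-0.004,0.5],[0,0,0]],
    [[0.0085,-0.004,0.7],[0,0,0]],
    [[0.0085,-0.004,0.805],[0,0,0]],
    [[0.0085,-0.004,0.805],[0,0,0]]
  ]
}}

```text
t: 10.95
ee_pos: [497.1, -372.0, 149.6]
orientation: [2.639, -1.705, 0.0]
ft_force: [0.2, -0.0, 1.0]
width: 70.6
```

{"op": "move_arm", "data": {
  "motion": [
    [[0,0,0],[0,0,0]],
    [[0,0,0],[0,0,0]],
    [[0,0,0],[0,0,0]],
    [[0,0,0],[0,0,0]],
    [[0,0,0],[0,0,0]]
  ],
  "gripper": 0.0
}}

```text
t: 11.58
ee_pos: [497.1, -372.8, 150.0]
orientation: [2.638, -1.706, 0.002]
ft_force: [-0.5, 0.4, 2.4]
width: 23.9
```

```bash
python3 - <<'E'
from h import *; import fk; from fk import *
im,p,R=snap('wrist','pics/w10.png'); o=ctrl.get_obs(); print(o['qpos'].tolist(),p.tolist(),o['orientation'].tolist(),o['t'],o['ft_force'],o['width'])
E
```

```text
[-0.6625897525248892, 0.5044100961110722, 1.6888596818064656, -0.00024400073131787043, 0.9471439134659825, 0.48556981775440905] [497.0690431477447, -372.8023388720672, 150.029478572184] [2.63783920377357, -1.705728753634488, 0.0018169724422624053] 11.625 [-0.2258064   0.80031062  1.57826522] 23.931222971481336
```

View pics/w10.png

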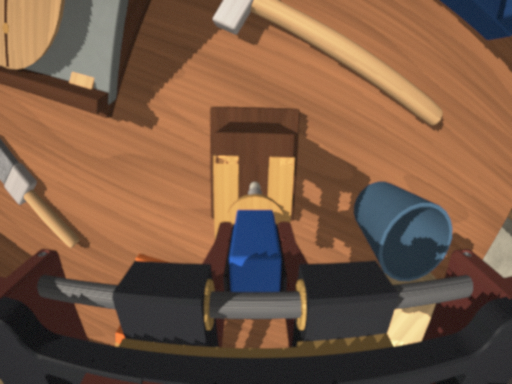

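```bash
python3 - <<'E'
import re
s=open('fk.py').read()
s=s.replace("a,h,l1,a3,l2,L6=P","a,h,l1,a3,l2,L6,b,b2=P").replace("p=R@np.array([a,0,h])","p=R@np.array([a,b,h])").replace("np.array([0,0,L6])","np.array([b2,0,L6])")
open('fk.py','w').write(s)
E
python3 - <<'E'
from h import *; from fk import *
p,R,o=pose()
D=[([-1.15296936,.42383449,1.63068463,0,1.08858053,-.01897617],[264.213,-565.8,221.908]),
([-.56534425,.05907741,1.88557493,.24299298,.88583003,-.35061229],[504.83868684,-237.85670536,337.06050371]),
([-.25169212,.11207901,1.99507527,.2244682,.62469892,-.21050533],[561.03,-90.35,277.45]),
([-0.08410505,.39679229,2.09480884,.28332235,.2211904,.59347233],[580.8,-18.0,118.9]),
([.05658431,.42781993,1.98343798,-.03623447,.54245993,1.51415355],[556.0492928,37.61619824,107.69530354]),
([0.0659245,.15896737,1.93972209,.0165749,.8551706,1.61156978],[525.27561395,50.47138745,254.45039809]),
([-0.4953724892907993,0.23960862500560412,1.7394059362940923,0.05343893569894054,1.1257574428696726,0.3968040117009577],[504.9975980426714,-242.60525505730402,286.60156496206827]),
([-0.66035920460105,0.365153342630049,1.6010374961122409,0.00035085438900327073,1.1751962921145354,0.48557179033990583],[495.8279378156947,-370.1052936412829,269.8379702666222]),
(o['qpos'].tolist(),p.tolist())]
f=lambda P: np.concatenate([np.concatenate([fk(q,P)[0]-x for q,x in D]),.002*(np.array(P)-[0,400,450,0,450,250,0,0])])
s=least_squares(f,[0,400,450,0,450,250,0,0]); P=s.x; print(np.round(P,1).tolist(),np.abs(s.fun[:-8]).max())
open('P.txt','w').write(repr(P.tolist()))
for dp in (0,.1):
 for a in (0.065,):
  q=o['qpos']
  for xs in (-70,-35,0,35,70):
    n=S[:,2]; z=-n; R1=np.column_stack([S[:,0],np.cross(z,S[:,0]),z])@Ro.from_rotvec([0,dp,0]).as_matrix()
    tcp=M+S@[xs,0,0]-R1[:,2]*115
    q,e=ik(tcp,R1,P,q); print(dp,xs,np.round(tcp,0),np.round(q,3),round(e,4),R1[2,2])
E
```

```text
[-0.3, 312.4, 562.3, 77.1, 484.7, 309.4, 11.9, -0.6] 1.3502427813131987
0 -70 [510. -67. 180.] [-0.226  0.194  2.187  0.351  0.36  -0.596] 0.0 -0.90630778703665
0 -35 [542. -65. 194.] [-0.205  0.209  2.116  0.287  0.41  -0.509] 0.0 -0.90630778703665
0 0 [573. -63. 209.] [-0.186  0.227  2.043  0.239  0.459 -0.443] 0.0 -0.90630778703665
0 35 [605. -61. 224.] [-0.169  0.249  1.968  0.203  0.508 -0.391] 0.0 -0.90630778703665
0 70 [637. -59. 239.] [-0.155  0.273  1.892  0.175  0.557 -0.349] 0.0 -0.90630778703665
0.1 -70 [500. -68. 174.] [-0.256  0.187  2.272  0.773  0.233 -1.038] 0.0 -0.8595885981184592
0.1 -35 [532. -65. 189.] [-0.23   0.197  2.202  0.591  0.27  -0.83 ] 0.0 -0.8595885981184592
0.1 0 [563. -63. 204.] [-0.208  0.21   2.131  0.465  0.312 -0.682] 0.0 -0.8595885981184592
0.1 35 [595. -61. 219.] [-0.189  0.228  2.058  0.376  0.357 -0.574] 0.0 -0.8595885981184592
0.1 70 [626. -59. 233.] [-0.172  0.248  1.983  0.311  0.403 -0.492] 0.0 -0.8595885981184592
```

{"op": "move_arm", "data": {
  "motion": [
    [[0,0,-0.15],[0,0,0]],
    [[0,0,-0.4],[0,0,0]],
    [[0,0,-0.7],[0,0,0]],
    [[0,0,-1],[0,0,0]],
    [[0,0,-1],[0,0,0]]
  ]
}}

```text
t: 12.25
ee_pos: [498.6, -374.0, 304.0]
orientation: [2.637, -1.705, 0.014]
ft_force: [-0.5, -0.0, -1.5]
width: 24.1
```

```bash
cat >> h.py <<'E'
def strokeR(): 
    z=-S[:,2]; return np.column_stack([S[:,0],np.cross(z,S[:,0]),z])
def tcpfor(x,y,z,L=115): return M+S@[x,y,z]+S[:,2]*L
E
python3 - <<'E'
from h import *
im,p,R=snap('wrist','pics/w11.png'); o=ctrl.get_obs(); print(p,o['width'],o['ft_force'])
R1=strokeR(); P1=tcpfor(-70,0,40); print(P1)
rv=Ro.from_matrix(R.T@R1).as_rotvec();print(rv)
prev=(p,R); d=P1+[0,0,60]-p
for f in (.33,.66,1):
    q=(p+d*f,R@Ro.from_rotvec(rv*f).as_matrix()); print(q[0],rel(*prev,*q)); prev=q
E
```

```text
[ 498.62311326 -373.97146907  304.00516554] 24.15408383094712 [ 0.07385955 -0.01201025 -1.51557503]
[493.12492977 -67.97567864 215.89442867]
[ 0.26560424  0.37206132 -1.19198831]
[ 496.80871271 -272.99285823  294.72862237] ([-0.6193, -0.265, 0.0581], [0.0837, 0.1172, -0.3756])
[ 494.99431216 -172.01424738  285.4520792 ] ([-0.4757, -0.48, 0.023], [0.0837, 0.1172, -0.3756])
[493.12492977 -67.97567864 275.89442867] ([-0.2661, -0.6432, 0.0272], [0.0862, 0.1208, -0.387])
```

View pics/w11.png

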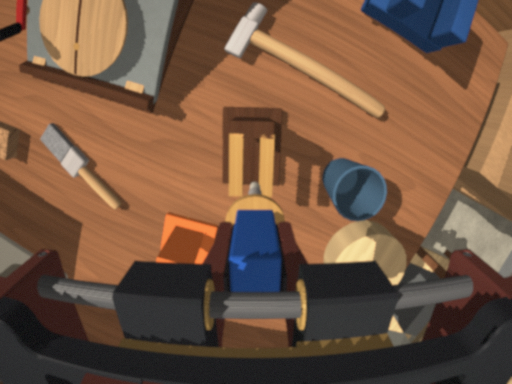

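{"op": "move_arm", "data": {
  "motion": [
    [[-0.15,-0.06,0.01],[0.02,0.03,-0.1]],
    [[-0.35,-0.14,0.03],[0.05,0.07,-0.22]],
    [[-0.62,-0.265,0.058],[0.084,0.117,-0.376]],
    [[-0.62,-0.265,0.058],[0.084,0.117,-0.376]],
    [[-0.62,-0.265,0.058],[0.084,0.117,-0.376]]
  ]
}}

```text
t: 12.92
ee_pos: [494.9, -271.7, 290.3]
orientation: [-2.907, 1.151, -0.234]
ft_force: [0.1, 0.4, -0.6]
width: 23.7
```

{"op": "move_arm", "data": {
  "motion": [
    [[-0.12,-0.12,0.01],[0.02,0.03,-0.1]],
    [[-0.27,-0.27,0.015],[0.05,0.07,-0.22]],
    [[-0.475,-0.48,0.023],[0.084,0.117,-0.376]],
    [[-0.475,-0.48,0.023],[0.084,0.117,-0.376]],
    [[-0.475,-0.48,0.023],[0.084,0.117,-0.376]]
  ]
}}

```text
t: 13.55
ee_pos: [494.1, -171.8, 282.6]
orientation: [-3.046, 0.549, -0.459]
ft_force: [-0.1, 0.0, -0.7]
width: 24.0
```

```bash
python3 - <<'E'
from h import *
p,R,o=pose(); print(p,o['t'],o['qpos'])
print(rel(p,R,tcpfor(-70,0,60),strokeR()))
E
```

```text
[ 494.06270311 -171.76462854  282.62631037] 13.55 [-0.40311043  0.07550701  1.98124833  0.10758585  0.80273507 -0.11024685]
([-0.3843, -0.6038, 0.2652], [0.0831, 0.1268, -0.3898])
```

{"op": "move_arm", "data": {
  "motion": [
    [[-0.12,-0.15,0],[0.02,0.03,-0.1]],
    [[-0.24,-0.35,0.05],[0.05,0.07,-0.22]],
    [[-0.384,-0.604,0.15],[0.083,0.127,-0.39]],
    [[-0.384,-0.604,0.265],[0.083,0.127,-0.39]],
    [[-0.384,-0.604,0.265],[0.083,0.127,-0.39]]
  ]
}}

```text
t: 14.18
ee_pos: [484.1, -68.1, 233.1]
orientation: [-3.052, -0.1, -0.673]
ft_force: [0.7, 0.2, -0.3]
width: 23.9
```

```bash
python3 - <<'E'
from h import *
im,p,R=snap('wrist','pics/w12.png'); o=ctrl.get_obs(); print(p,o['t'],o['qpos'],o['ft_force'])
print(rel(p,R,tcpfor(-70,0,60),strokeR()))
print(proj(im,p,R,[p+R[:,2]*110,p+R[:,2]*20,M+S@[-70,0,0],M+S@[70,0,0]]))
g=im['pixels'][100:300,180:400][:,:,::-1]; cv2.imwrite('pics/w12z.png',cv2.resize(g,None,fx=3.6,fy=3,interpolation=cv2.INTER_CUBIC))
E
```

```text
[484.12516509 -68.12192645 233.12088011] 14.225 [-0.24696162  0.05051465  2.18512764  0.27230661  0.50469154 -0.52440849] [ 0.52849007  0.24851845 -1.27304515]
([0.0058, 0.0029, -0.0039], [-0.001, 0.0018, 0.0001])
[[255.23972682 187.13258998]
 [255.43307428 224.72432022]
 [256.18380653 172.21344772]
 [370.33306552 173.22670872]]
```

View pics/w12.png

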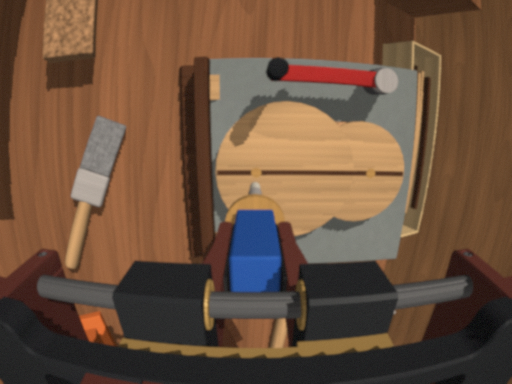

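View pics/w12z.png

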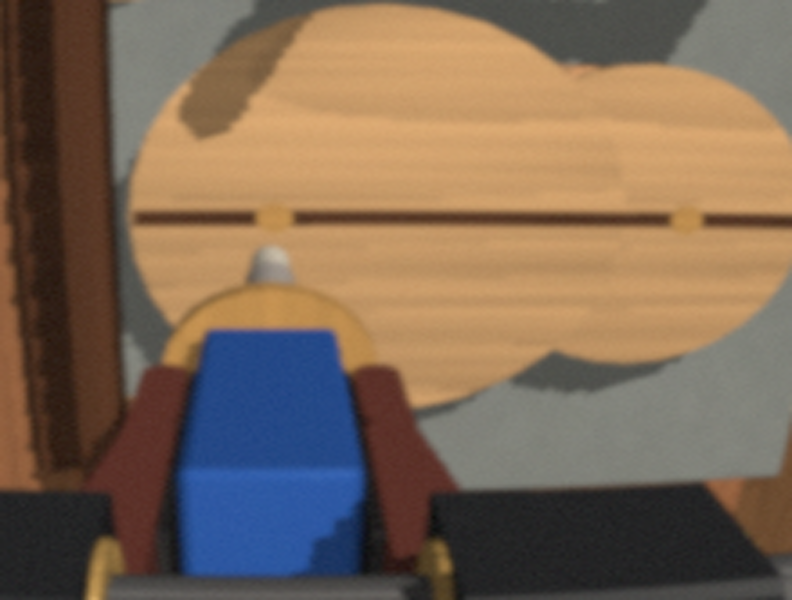

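{"op": "move_arm", "data": {
  "motion": [
    [[0.006,0.003,0.1],[0,0,0]],
    [[0.006,0.003,0.2],[0,0,0]],
    [[0.006,0.003,0.28],[0,0,0]],
    [[0.006,0.003,0.34],[0,0,0]],
    [[0.006,0.003,0.34],[0,0,0]]
  ]
}}

```text
t: 14.85
ee_pos: [505.8, -66.2, 187.1]
orientation: [-3.051, -0.103, -0.674]
ft_force: [0.0, -1.0, -1.0]
width: 23.7
```

```bash
python3 - <<'E'
from h import *
im,p,R=snap('wrist','pics/w13.png'); o=ctrl.get_obs(); print(p,o['t'],o['ft_force'], 'n force',o['ft_force']@S[:,2])
print('tip in seam',S.T@(p+R[:,2]*115-M)); print(rel(p,R,tcpfor(-70,0,0),strokeR()))
g=im['pixels'][100:300,180:400][:,:,::-1]; cv2.imwrite('pics/w13z.png',cv2.resize(g,None,fx=3.6,fy=3,interpolation=cv2.INTER_CUBIC))
E
```

```text
[505.84375979 -66.16802118 187.05877192] 14.9 [-0.28585543  0.19330778 -0.71724659] n force -0.5348000205626583
tip in seam [-70.76044622   1.16389529   8.452836  ]
([0.0039, 0.0066, 0.0563], [-0.0015, 0.0015, 0.0019])
```

View pics/w13z.png

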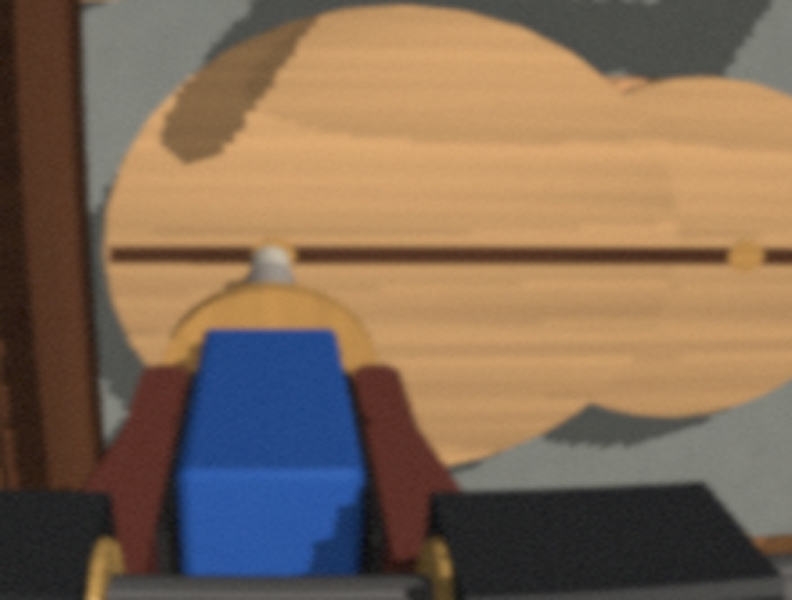

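{"op": "move_arm", "data": {
  "motion": [
    [[0.004,0.005,0.015],[0,0,0]],
    [[0.004,0.005,0.03],[0,0,0]],
    [[0.004,0.005,0.045],[0,0,0]],
    [[0.004,0.005,0.06],[0,0,0]],
    [[0.004,0.005,0.07],[0,0,0]]
  ]
}}

```text
t: 15.52
ee_pos: [511.2, -66.8, 178.7]
orientation: [-3.051, -0.103, -0.677]
ft_force: [-2.1, -0.3, 1.3]
width: 23.9
```

```bash
python3 - <<'E'
from h import *
for i in range(3):
    im,p,R=snap('wrist'); o=ctrl.get_obs(); print(p,o['t'],'n force',o['ft_force']@S[:,2],'x',o['ft_force']@S[:,0])
    print('tip in seam',S.T@(p+R[:,2]*115-M))
E
```

```text
[511.16173923 -66.75777089 178.70288879] 15.575 n force -0.48516687786273716 x 0.10361381566266938
tip in seam [-69.31565238   0.16333582  -1.34693903]
[511.16753576 -66.74359578 178.60066634] 15.625 n force 0.2992981879623022 x 0.0604951745561117
tip in seam [-69.36423401   0.18042373  -1.44241543]
[511.13382127 -66.74266953 178.67651287] 15.675 n force 0.46455468755220275 x -0.544066064414444
tip in seam [-69.36530568   0.18350599  -1.35948244]
```

{"op": "move_arm", "data": {
  "motion": [
    [[0,0,0.007],[0,0,0]],
    [[0,0,0.014],[0,0,0]],
    [[0,0,0.014],[0,0,0]],
    [[0,0,0.014],[0,0,0]],
    [[0,0,0.014],[0,0,0]]
  ]
}}

```text
t: 16.3
ee_pos: [512.0, -66.7, 176.9]
orientation: [-3.051, -0.103, -0.677]
ft_force: [-0.8, 0.7, 1.5]
width: 24.0
```

```bash
cat > chk.py <<'E'
from h import *
a=[];b=[]
for i in range(4):
    im,p,R=snap('wrist'); o=ctrl.get_obs(); a.append(S.T@o['ft_force']); b.append(S.T@(p+R[:,2]*115-M))
print(o['t'],'F',np.round(np.mean(a,0),2),np.round(np.array(a)[:,2],1),'tip',np.round(np.mean(b,0),2),'width',o['width'],'rv',o['orientation'])
E
python3 chk.py
```

```text
16.5 F [-0.55  0.17  2.36] [2.2 2.8 2.3 2.1] tip [-69.33   0.17  -3.33] width 23.864817152804562 rv [-3.05112878 -0.10278512 -0.67661004]
```

{"op": "move_arm", "data": {
  "motion": [
    [[0,0,0.006],[0,0,0]],
    [[0,0,0.013],[0,0,0]],
    [[0,0,0.013],[0,0,0]],
    [[0,0,0.013],[0,0,0]],
    [[0,0,0.013],[0,0,0]]
  ]
}}

```text
t: 17.12
ee_pos: [512.8, -66.6, 175.1]
orientation: [-3.051, -0.103, -0.677]
ft_force: [-2.8, -0.1, 4.6]
width: 23.7
```

```bash
python3 chk.py; python3 - <<'E'
from h import *
p,R,o=pose(); print(rel(p,R,tcpfor(70,0,-5.3),strokeR()))
E
```

```text
17.325 F [-0.27 -0.33  3.81] [3.9 3.2 3.9 4.2] tip [-69.33   0.17  -5.28] width 23.776674279560574 rv [-3.05116589 -0.10284537 -0.67671919]
([0.9288, 0.0023, 0.0003], [-0.001, -0.0002, 0.0021])
```

{"op": "move_arm", "data": {
  "motion": [
    [[0.02,0,0],[0,0,0]],
    [[0.05,0,0],[0,0,0]],
    [[0.08,0,0],[0,0,0]],
    [[0.11,0,0],[0,0,0]],
    [[0.14,0,0],[0,0,0]]
  ]
}}

```text
t: 17.95
ee_pos: [530.5, -64.9, 183.0]
orientation: [-3.051, -0.103, -0.671]
ft_force: [-5.4, -0.9, 2.8]
width: 24.1
```

```bash
python3 chk.py; python3 - <<'E'
from h import *
im,p,R=snap('wrist'); print(rel(p,R,tcpfor(70,0,-5.3),strokeR())); 
g=im['pixels'][100:300,180:400][:,:,::-1]; cv2.imwrite('pics/w14z.png',cv2.resize(g,None,fx=3.6,fy=3,interpolation=cv2.INTER_CUBIC))
E
```

```text
18.15 F [-0.68  2.39  4.77] [4.8 4.8 4.4 5.1] tip [-49.06   0.68  -5.49] width 23.859838949332666 rv [-3.05074288 -0.10280891 -0.67651741]
([0.7883, 0.004, -0.0], [-0.0014, -0.0001, 0.002])
```

View pics/w14z.png

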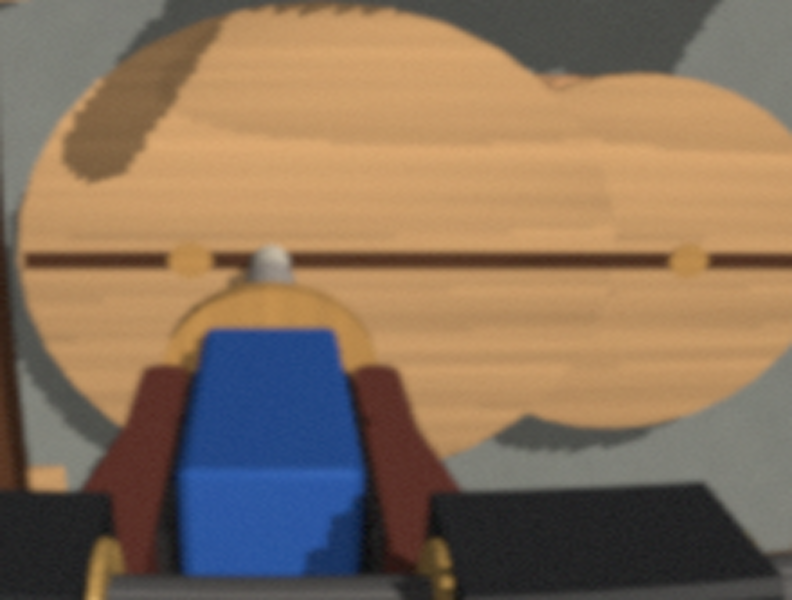

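{"op": "move_arm", "data": {
  "motion": [
    [[0.03,0.001,0],[0,0,0]],
    [[0.065,0.002,0],[0,0,0]],
    [[0.1,0.003,0],[0,0,0]],
    [[0.135,0.003,0],[0,0,0]],
    [[0.17,0.003,0],[0,0,0]]
  ]
}}

```text
t: 18.82
ee_pos: [553.9, -64.2, 194.0]
orientation: [-3.052, -0.103, -0.672]
ft_force: [-4.8, -0.7, 3.0]
width: 24.1
```

{"op": "move_arm", "data": {
  "motion": [
    [[0.035,0,0],[0,0,0]],
    [[0.07,0,0],[0,0,0]],
    [[0.105,0,0],[0,0,0]],
    [[0.14,0,0],[0,0,0]],
    [[0.17,0,0],[0,0,0]]
  ]
}}

```text
t: 19.45
ee_pos: [577.2, -62.7, 204.9]
orientation: [-3.052, -0.103, -0.673]
ft_force: [-4.3, 0.2, 2.4]
width: 24.1
```

```bash
python3 chk.py; python3 - <<'E'
from h import *
im,p,R=snap('wrist'); print(rel(p,R,tcpfor(70,0,-5.3),strokeR())); 
g=im['pixels'][100:300,180:400][:,:,::-1]; cv2.imwrite('pics/w15z.png',cv2.resize(g,None,fx=3.6,fy=3,interpolation=cv2.INTER_CUBIC))
E
```

```text
19.65 F [-1.36  1.46  4.64] [4.9 4.6 4.6 4.4] tip [ 2.56 -0.19 -5.38] width 23.731902405178946 rv [-3.05105308 -0.10256927 -0.6779627 ]
([0.4461, -0.0014, 0.001], [-0.0008, -0.0009, 0.0019])
```

View pics/w15z.png

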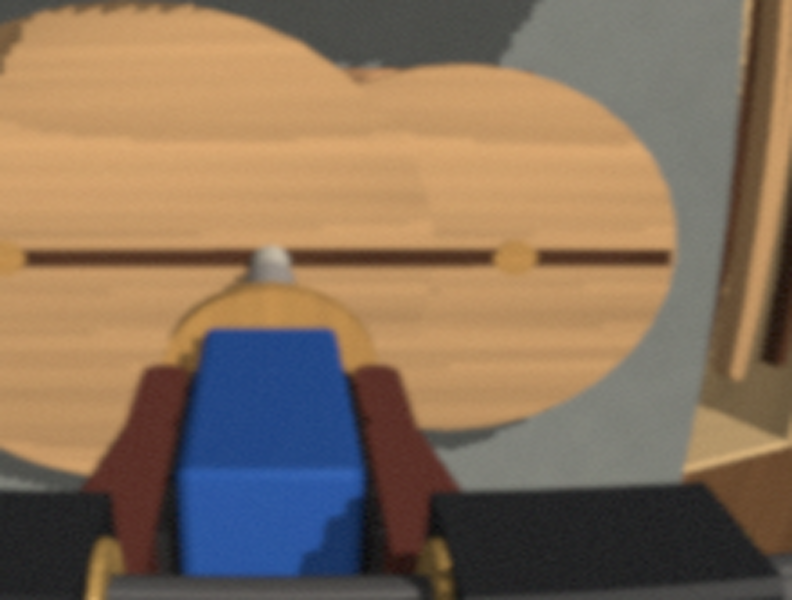

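{"op": "move_arm", "data": {
  "motion": [
    [[0.03,0,0],[0,0,0]],
    [[0.065,0,0],[0,0,0]],
    [[0.1,0,0],[0,0,0]],
    [[0.135,0,0],[0,0,0]],
    [[0.17,0,0],[0,0,0]]
  ]
}}

```text
t: 20.32
ee_pos: [600.1, -61.1, 215.6]
orientation: [-3.052, -0.103, -0.672]
ft_force: [-6.1, 0.3, 3.3]
width: 23.8
```

{"op": "move_arm", "data": {
  "motion": [
    [[0.035,0,0],[0,0,0]],
    [[0.07,0,0],[0,0,0]],
    [[0.105,0,0],[0,0,0]],
    [[0.14,0,0],[0,0,0]],
    [[0.17,0,0],[0,0,0]]
  ]
}}

```text
t: 20.95
ee_pos: [623.4, -59.6, 226.5]
orientation: [-3.052, -0.103, -0.673]
ft_force: [-4.7, -1.3, 3.0]
width: 23.8
```

```bash
python3 chk.py; python3 - <<'E'
from h import *
im,p,R=snap('wrist'); print(rel(p,R,tcpfor(70,0,-5.3),strokeR())); 
g=im['pixels'][100:300,180:400][:,:,::-1]; cv2.imwrite('pics/w16z.png',cv2.resize(g,None,fx=3.6,fy=3,interpolation=cv2.INTER_CUBIC))
E
```

```text
21.15 F [0.07 1.09 4.36] [4.6 4.  4.7 4.2] tip [53.8  -0.07 -5.36] width 23.70140927686415 rv [-3.05088531 -0.10262378 -0.67876887]
([0.1043, -0.0012, 0.0011], [-0.0007, -0.0014, 0.002])
```

View pics/w16z.png

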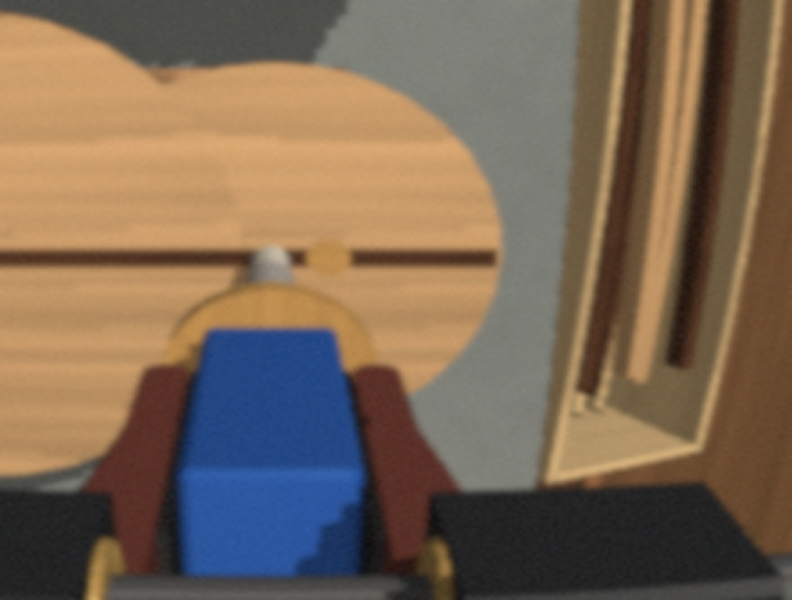

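{"op": "move_arm", "data": {
  "motion": [
    [[0.03,0,0],[0,0,0]],
    [[0.06,0,0],[0,0,0]],
    [[0.085,0,0],[0,0,0]],
    [[0.105,0,0],[0,0,0]],
    [[0.105,0,0],[0,0,0]]
  ]
}}

```text
t: 21.82
ee_pos: [638.4, -58.6, 233.7]
orientation: [-3.051, -0.103, -0.676]
ft_force: [-3.1, 0.1, 3.0]
width: 23.6
```

```bash
python3 chk.py; python3 - <<'E'
from h import *
im,p,R=snap('wrist');
g=im['pixels'][100:300,180:400][:,:,::-1]; cv2.imwrite('pics/w17z.png',cv2.resize(g,None,fx=3.6,fy=3,interpolation=cv2.INTER_CUBIC))
E
```

```text
22.025 F [-1.85  0.81  3.82] [3.5 3.9 3.9 3.9] tip [ 6.952e+01  3.000e-02 -5.310e+00] width 24.011411087316212 rv [-3.05106716 -0.10278686 -0.67700568]
```

View pics/w17z.png

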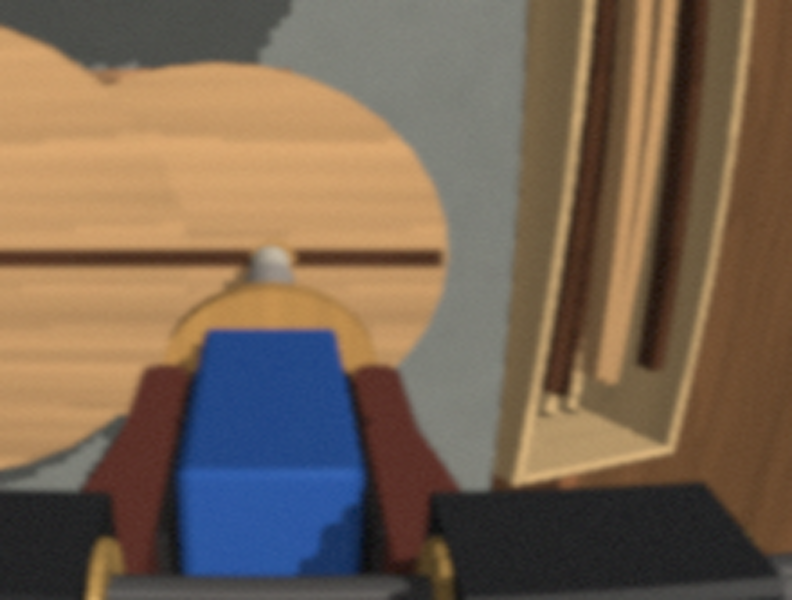

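{"op": "move_arm", "data": {
  "motion": [
    [[0,0,-0.04],[0,0,0]],
    [[0,0,-0.1],[0,0,0]],
    [[0,0,-0.3],[0,0,0]],
    [[0,0,-0.6],[0,0,0]],
    [[0,0,-0.6],[0,0,0]]
  ]
}}

```text
t: 22.7
ee_pos: [601.2, -61.6, 319.3]
orientation: [-3.05, -0.103, -0.687]
ft_force: [-0.2, 0.5, -1.6]
width: 23.6
```

```bash
python3 - <<'E'
from h import *
p,R,o=pose(); print(p,o['t'],o['ft_force']); R1=downR(-1.147); P1=np.array([497.1,-372.3,305])
rv=Ro.from_matrix(R.T@R1).as_rotvec();print(rv)
prev=(p,R)
for f in (.3,.65,1):
    q=(p+(P1-p)*f,R@Ro.from_rotvec(rv*f).as_matrix()); print(q[0],'tip',q[0]+q[1][:,2]*115,rel(*prev,*q)); prev=q
E
```

```text
[601.23896301 -61.64510333 319.34099117] 22.7 [-0.15442359  0.48898393 -1.55103256]
[-0.267211   -0.38775611  1.19334332]
[ 569.99727411 -154.84157233  315.03869382] tip [ 605.90631448 -159.25355953  205.87791703] ([-0.238, 0.6059, -0.0801], [-0.0766, -0.1111, 0.3419])
[ 533.54863705 -263.57078617  310.01934691] tip [ 551.24401906 -269.71718772  196.55527681] ([-0.0174, 0.7649, -0.0163], [-0.0893, -0.1296, 0.3988])
[ 497.1 -372.3  305. ] tip [ 497.1 -372.3  190. ] ([0.2961, 0.7048, 0.0344], [-0.0893, -0.1296, 0.3988])
```

{"op": "move_arm", "data": {
  "motion": [
    [[-0.05,0.12,-0.02],[-0.015,-0.02,0.07]],
    [[-0.12,0.3,-0.04],[-0.04,-0.055,0.17]],
    [[-0.19,0.5,-0.07],[-0.06,-0.09,0.28]],
    [[-0.238,0.606,-0.08],[-0.077,-0.111,0.342]],
    [[-0.238,0.606,-0.08],[-0.077,-0.111,0.342]]
  ]
}}

```text
t: 23.32
ee_pos: [568.9, -155.1, 309.9]
orientation: [-3.058, 0.47, -0.487]
ft_force: [0.1, 0.2, -1.1]
width: 23.9
```

{"op": "move_arm", "data": {
  "motion": [
    [[0,0.17,0],[-0.02,-0.03,0.09]],
    [[-0.01,0.38,-0.01],[-0.045,-0.065,0.2]],
    [[-0.015,0.6,-0.01],[-0.07,-0.1,0.31]],
    [[-0.017,0.765,-0.016],[-0.089,-0.13,0.399]],
    [[-0.017,0.765,-0.016],[-0.089,-0.13,0.399]]
  ]
}}

```text
t: 23.95
ee_pos: [532.9, -263.6, 305.4]
orientation: [-2.923, 1.113, -0.245]
ft_force: [0.2, 0.2, -1.1]
width: 24.1
```

```bash
python3 - <<'E'
from h import *
p,R,o=pose(); print(p,o['t']); print(rel(p,R,[497.1,-372.3,305],downR(-1.147)))
E
```

```text
[ 532.93867449 -263.63539348  305.37545694] 23.95
([0.3031, 0.7, 0.0048], [-0.085, -0.1243, 0.3994])
```

{"op": "move_arm", "data": {
  "motion": [
    [[0.06,0.15,0],[-0.02,-0.03,0.09]],
    [[0.15,0.35,0],[-0.043,-0.063,0.2]],
    [[0.24,0.56,0],[-0.068,-0.1,0.32]],
    [[0.303,0.7,0.005],[-0.085,-0.124,0.399]],
    [[0.303,0.7,0.005],[-0.085,-0.124,0.399]]
  ]
}}

```text
t: 24.58
ee_pos: [497.2, -371.8, 305.0]
orientation: [-2.64, 1.702, -0.001]
ft_force: [-0.2, -0.1, -0.5]
width: 23.7
```

```bash
python3 - <<'E'
from h import *
im,p,R=snap('wrist','pics/w18.png'); p,R,o=pose(); print(p,o['t']); print(rel(p,R,[497.1,-372.4,152],downR(-1.147)))
g=im['pixels'][100:300,180:340][:,:,::-1]; cv2.imwrite('pics/w18z.png',cv2.resize(g,None,fx=3,fy=3,interpolation=cv2.INTER_CUBIC))
F=np.array([496.85,-371.15,125]); a=.42
X=np.array([np.cos(a),np.sin(a),0]);Y=np.array([-np.sin(a),np.cos(a),0])
pts=[F+X*i+Y*j for i in(-30,40) for j in (-10,10)]
print(np.round((proj(im,p,R,pts+[p+R[:,2]*115])-[180,100])*3,0).tolist())
E
```

```text
[ 497.17935167 -370.91234202  305.07691934] 24.625
([0.0086, 0.0053, 1.0205], [-0.0007, -0.0002, 0.0027])
[[249.0, 284.0], [199.0, 284.0], [251.0, 111.0], [199.0, 110.0], [224.0, 255.0]]
```

View pics/w18z.png

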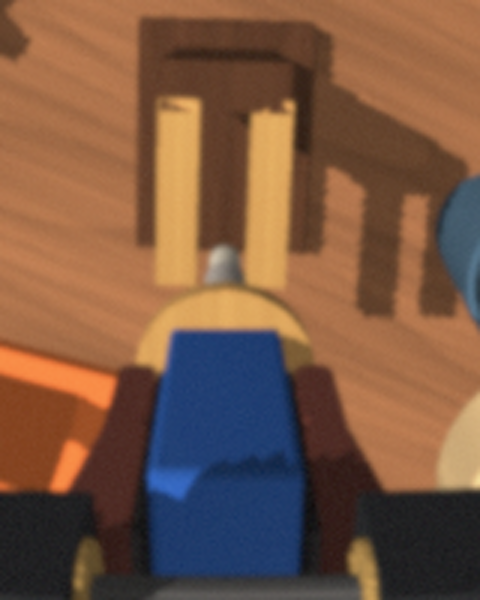

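{"op": "move_arm", "data": {
  "motion": [
    [[0.003,0,0.15],[0,0,0]],
    [[0.003,0,0.35],[0,0,0]],
    [[0.003,0,0.55],[0,0,0]],
    [[0.003,0,0.7],[0,0,0]],
    [[0.003,0,0.75],[0,0,0]]
  ]
}}

```text
t: 25.25
ee_pos: [496.8, -370.1, 191.9]
orientation: [-2.642, 1.7, 0.002]
ft_force: [0.0, 0.6, -0.5]
width: 23.8
```

```bash
python3 - <<'E'
from h import *
im,p,R=snap('wrist','pics/w19.png'); p,R,o=pose(); print(p,o['t'],o['ft_force']); print(rel(p,R,[497,-371.5,152],downR(-1.147)))
g=im['pixels'][100:300,180:340][:,:,::-1]; cv2.imwrite('pics/w19z.png',cv2.resize(g,None,fx=3,fy=3,interpolation=cv2.INTER_CUBIC))
E
```

```text
[ 496.8302341  -370.48157519  191.87181385] 25.3 [-0.20624709  0.38662888 -1.85654424]
([0.007, 0.0016, 0.2658], [0.0005, 0.0011, 0.0026])
```

View pics/w19z.png

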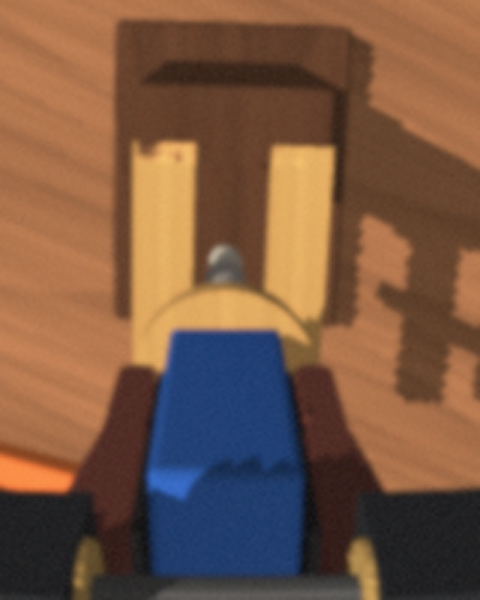

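{"op": "move_arm", "data": {
  "motion": [
    [[0.012,0.001,0.03],[0,0,0]],
    [[0.012,0.001,0.1],[0,0,0]],
    [[0.012,0.001,0.18],[0,0,0]],
    [[0.012,0.001,0.25],[0,0,0]],
    [[0.012,0.001,0.265],[0,0,0]]
  ]
}}

```text
t: 25.92
ee_pos: [497.1, -373.8, 152.3]
orientation: [2.639, -1.705, -0.002]
ft_force: [0.1, -1.2, -1.7]
width: 23.6
```

```bash
python3 - <<'E'
from h import *
im,p,R=snap('wrist','pics/w20.png'); p,R,o=pose(); print(p,o['t'],o['ft_force']); print(rel(p,R,[497,-371.5,152],downR(-1.147)))
g=im['pixels'][100:300,180:340][:,:,::-1]; cv2.imwrite('pics/w20z.png',cv2.resize(g,None,fx=3,fy=3,interpolation=cv2.INTER_CUBIC))
E
```

```text
[ 497.27886885 -373.83895571  152.55556305] 25.975 [-0.3165288   0.95805455 -1.23330357]
([-0.015, -0.0047, 0.0037], [0.0006, 0.0004, -0.0])
```

View pics/w20z.png

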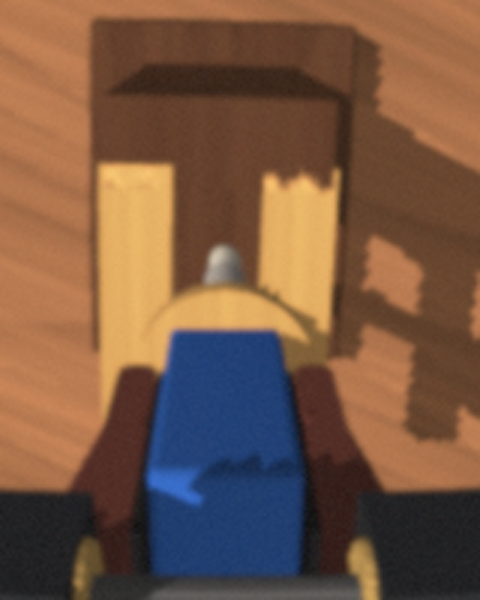

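{"op": "move_arm", "data": {
  "motion": [
    [[-0.01,-0.002,0.005],[0,0,0]],
    [[-0.01,-0.002,0.01],[0,0,0]],
    [[-0.01,-0.002,0.015],[0,0,0]],
    [[-0.01,-0.002,0.015],[0,0,0]],
    [[-0.01,-0.002,0.015],[0,0,0]]
  ]
}}

```text
t: 26.6
ee_pos: [497.4, -372.6, 151.4]
orientation: [2.639, -1.704, 0.001]
ft_force: [0.2, 0.3, -1.3]
width: 23.8
```

```bash
python3 - <<'E'
from h import *
for i in range(3):
    im,p,R=snap('wrist'); p,R,o=pose(); print(p,o['t'],o['ft_force'])
E
```

```text
[ 497.32986874 -372.57797469  151.37669507] 26.65 [ 1.04158915 -0.05525116 -1.1156952 ]
[ 497.34495439 -372.57129411  151.36575443] 26.7 [ 0.24955199 -0.39558785 -0.79122586]
[ 497.33442965 -372.57771702  151.36133147] 26.75 [ 0.26110453 -0.00747128 -0.92543707]
```

{"op": "move_arm", "data": {
  "motion": [
    [[0,0,0.005],[0,0,0]],
    [[0,0,0.01],[0,0,0]],
    [[0,0,0.01],[0,0,0]],
    [[0,0,0.01],[0,0,0]],
    [[0,0,0.01],[0,0,0]]
  ]
}}

```text
t: 27.38
ee_pos: [497.3, -372.6, 150.0]
orientation: [2.639, -1.704, 0.001]
ft_force: [-1.0, 1.7, 3.4]
width: 23.9
```

```bash
python3 - <<'E'
from h import *
for i in range(3):
    im,p,R=snap('wrist'); p,R,o=pose(); print(p,o['t'],o['ft_force'])
E
```

```text
[ 497.31494898 -372.56298606  150.01894386] 27.425 [-1.39765248  0.73160626  3.98543441]
[ 497.33504474 -372.56135466  150.00584028] 27.475 [-1.53442172  1.33727122  4.93747098]
[ 497.35797742 -372.56863722  150.03652244] 27.525 [-0.98572224  1.10843987  4.89770894]
```

Collar seated on the prongs. Release, then lift straight up.

{"op": "move_arm", "data": {
  "motion": [
    [[0,0,0],[0,0,0]],
    [[0,0,0],[0,0,0]],
    [[0,0,0],[0,0,0]],
    [[0,0,0],[0,0,0]],
    [[0,0,0],[0,0,0]]
  ],
  "gripper": 0.7
}}

```text
t: 28.15
ee_pos: [497.3, -372.5, 149.7]
orientation: [2.639, -1.704, 0.001]
ft_force: [0.9, -0.9, 0.0]
width: 61.1
```

{"op": "move_arm", "data": {
  "motion": [
    [[0,0,-0.1],[0,0,0]],
    [[0,0,-0.3],[0,0,0]],
    [[0,0,-0.6],[0,0,0]],
    [[0,0,-0.9],[0,0,0]],
    [[0,0,-0.9],[0,0,0]]
  ]
}}

```text
t: 28.78
ee_pos: [499.2, -373.9, 290.3]
orientation: [2.638, -1.704, 0.015]
ft_force: [0.2, -0.2, -0.1]
width: 61.8
```

```bash
python3 - <<'E'
from h import *
im,p,R=snap('wrist','pics/w21.png'); o=ctrl.get_obs(); print(p,o['t'],o['ft_force'],o['width'])
snap('top','pics/t21.png'); ims,_,_=snap('scene'); 
cv2.imwrite('pics/s21.png',cv2.resize(ims['pixels'][130:290,80:320][:,:,::-1],None,fx=3.3,fy=3.3,interpolation=cv2.INTER_CUBIC))
print(np.round(proj(im,p,R,[[497.,-371,195],[497.,-371,131]]),1))
E
```

```text
[ 499.16917233 -373.92607951  290.33085387] 28.825 [-0.46258791 -0.55963446 -0.55583659] 61.20677502640335
[[249.9 192.3]
 [250.3 175.6]]
```

View pics/w21.png

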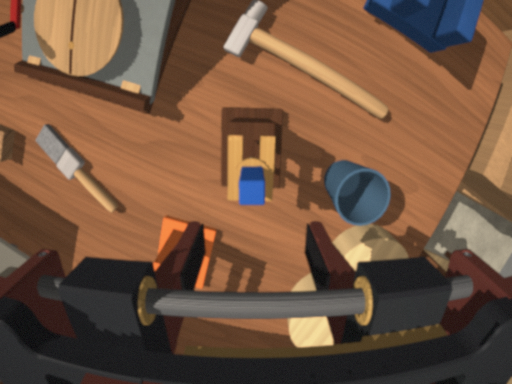

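View pics/s21.png

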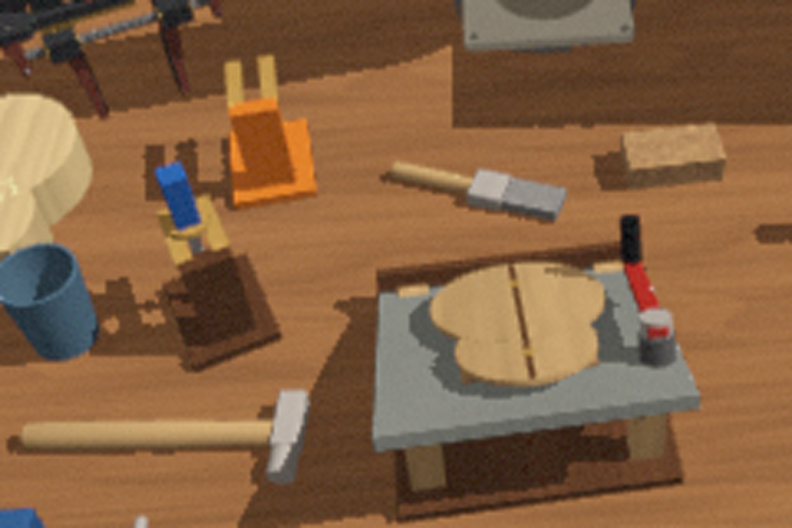

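{"op": "move_arm", "data": {
  "motion": [
    [[0,0,0],[0,0,0]],
    [[0,0,0],[0,0,0]],
    [[0,0,0],[0,0,0]],
    [[0,0,0],[0,0,0]],
    [[0,0,0],[0,0,0]]
  ]
}}

```text
t: 29.55
ee_pos: [497.3, -372.4, 284.7]
orientation: [2.639, -1.704, 0.001]
ft_force: [0.3, 0.1, 0.3]
width: 61.6
```

```bash
python3 - <<'E'
from h import *
im,p,R=snap('wrist','pics/w22.png')
print(np.round(proj(im,p,R,[[497.,-371,195],[497.,-371,131]]),1)); g=im['pixels'][95:225,200:310][:,:,::-1]
m=(g[:,:,0]>120)&(g[:,:,2]<80); v,u=np.nonzero(m); print('handle top blue px',u.mean()+200,v.mean()+95,len(u))
print(ctrl.close_job())
E
```

```text
[[253.1 192.6]
 [253.4 175.2]]
handle top blue px 254.73913043478262 190.83735909822866 621
the job is handed in; nothing more can be done
None
```

I did every step in order and handed the job in at about 29.6 s of the 69 s allowed; it gives no verdict.

- **Hold-down arm:** I swung it aside by caging the knob between the fingers. It stood at about 1.58 rad afterwards and still lay aside in the last scene picture.
- **Stroke:** I took the burnisher from the dark stand, not the orange look-alike. I held it square to the plate and drew it from the lower to the upper brass mark at about 42 mm/s. At the checkpoints the tip was within about 0.7 mm of the seam's centre line. The wrist force, corrected for the burnisher's weight, put the plate 4 to 5 mm in.
- **Return:** On lowering, the collar seated on the prongs with the tool at the same height as when I took the burnisher. After release the handle top was within about 2 pixels (2 mm) of where it should hang, and it looked upright. The gripper was clear above it, reading about zero force, and the bystanders I could see in the last pictures looked unmoved.

**Disagreements:** the measured position strayed by 1 to 2 mm just after fast moves. Because of that, the first lowering into the fork was about 2 mm off to the side; I corrected it before seating. The plate's surface also came about 1 mm lower than the pictures gave, so I set the pressing depth by force. I had no direct reading of the plate or hold-arm joints.

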